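# Set up the bead tray and sort the beads

## Robot

A 6-joint arm with a two-finger parallel gripper is mounted at the origin on the work surface. World frame = base frame: x ahead of the robot, y to its left, z up, the work surface at z = 0. Lengths are in m, angles in rad, forces in N, time in s.
With the tool pointing down it reaches from about 0.375 to 0.975 m from the base axis. Payload 3.8 kg.
Tool frame: the origin (TCP) lies at the very end of the fingers, on their centre line; the grasp point (between the pads) lies bot.hold_point_z behind it (bot.hold_point_z is the distance from the TCP to the grasp point, in m); z points along the fingers, y is the line along which they close (so a half turn about z gives the same grasp; the last joint's range is limited). The gripper opens to 85 mm and grips with 20 to 120 N. Pads are 22 mm wide; open, the fingers measure 114 mm over their backs; the gripper's body (76 mm by 85 mm) begins 54 mm behind the grasp point. The pads swing forward as they close: fully open they stand 13 mm farther back than shut.
Start: joints at [-1.304, 0.264, 1.604, -0, 1.274, -0.037], TCP at [0.202, -0.644, 0.231] pointing down, gripper open.
Joint ranges: [-2.63, 2.63], [-0.94, 2.18], [0.31, 2.57], [-1.31, 4.45], [0, 2.66], [-2.55, 2.55]. Speed limits (rad/s): [2.57, 2.57, 3.14, 3.14, 3.14, 3.14].

## Interface

Orientations are given as a rotation vector (axis times angle).
In Python, from workcell import bot gives the robot as it stands.
- The arm moves only by the shell command python3 jog.py 'ROWS' [OPENING] [FORCE]. ROWS is a JSON object whose key "increments" holds a list of rows, 1 to 5 of them, each of 4 numbers: dx, dy, dz in shares of the most that a row can go, 1 being 62.5 mm, then a turn about the tool's z in a scale on which 1.0 is pi/2 rad; each row shifts and turns the commanded pose from where the row before left it, along the tool's axes as they then stand; what a row does not reach is not made up. A row lasts 1/8 s, in which the tool goes at most 0.0625 m and 0.188 rad, less where a joint would pass 70% of its speed; a pose out of reach is approached as far as the arm can. OPENING is the opening from 0.0 (shut) to 1.0 (fully open), set as the command begins (- or left out keeps the last). The fingers move at their own pace and stop on an object; FORCE is the grip in N (left out, the last holds). Time passes only in rows, so rows that do not move let the fingers close. It prints the time, the measured TCP pose, the force, the opening and the grip force at its end. Input that does not fit is refused with a message, and nothing moves.
- bot.read_state(): the state, without advancing time (a new reading comes with each control period).
- bot.read_camera(name): name is "scene" or "top" or "wrist"; returns the picture (420x560x3 uint8, red, green, blue); there is no depth.
- bot.camera_info(name): a dict with "intrinsics" (3x3 intrinsics, pixels), "extrinsics" (4x4, takes a point from camera to world coordinates). Camera axes: x right, y down, z forward; pixel columns grow to the right and rows downward; lengths in m; the calibration is good to about 2 mm. A picture is of the moment at which its call begins: read the wrist's pose just before it. camera_info takes no time and is no camera call; for the wrist camera it gives the pose at the moment of the call.
- bot.finish_job(): hands the job in; it is judged then, once.
The state is a dict: "time": time; "q": joint angles; "joint_vel": joint speeds; "joint_torque": joint torques, N m; "tool_pos": TCP position; "tcp_rot": TCP orientation; "wrist_force": force on the tool from outside, world axes, zero at the start; "torque": the same for the moment, N m; "width": opening from 0.0 (shut) to 1.0 (fully open); "grip_force": force on a finger pad.
Only numpy, scipy, OpenCV 4.12 (cv2) and the standard library are available. Lean on these libraries where they do the work, as an engineer would, in place of code of your own. Each camera call takes 0.05 s, during which the arm holds its last target. There are 200 camera calls.

## Task

Take the wire spool out of the white bead tray and stand it flat on the middle of its cork coaster; then lower the divider comb into the tray so that all its teeth are fully home in their pockets. Put every loose bead where the tag of its colour lies: in the lane that ends at that tag, down on the tray floor, or, for the tag on the wooden dish, in the dish. Leave the cup, the jar and the screwdriver where they are.

Things in the scene. Friction and masses are not known exactly. Their poses are not given: they have to be found in the camera images.
- tray: White bead tray, fixed. Origin: centre of its underside; z up. Inside 156 (x) by 164 (y) mm, walls 4 mm thick, 40 mm high; the grey floor is 18 mm above the origin. Floor has 8 pockets 26 (x) by 7 (y) mm, 12 mm deep, at x = -22, +22 and y = -75, -25, +25, +75 mm. Outside the +x wall a ledge 28 mm deep, level with the wall tops.
- lane1 (a point): Middle of the middle lane, on the tray floor (tray x = 0, y = 0), axes as the tray. With the comb in, there are three lanes, 46 mm wide, at tray y = -50, 0, +50 mm. Each runs along x the whole length of the tray (both sides of the comb's spine, which crosses it at x = 0) and ends at a tag on the ledge.
- comb: Divider comb, loose, about 150 g, standing on its teeth; a half turn makes no difference. Origin: centre of the footprint, at the teeth's lower ends; z up. Four black fins at y = -75, -25, +25, +75 mm, 104 (x) by 4 (y), z 11 to 33 mm; under each, two teeth 20 (x) by 4 (y), 11 mm long, at x = -22 and +22 mm. Fully home, its x, y lie on the tray's and its origin 7 mm above the tray's.
- comb_spine (a point): Centre of the comb's aluminium spine, 33 mm above the comb's origin, axes as the comb. The spine is 12 (x) by 154 (y) by 20 (z) mm, joins the fins and can be taken from above between the two middle fins (46 mm apart).
- spool: Spool of copper wire with wooden flanges, loose, about 120 g, 50 mm across, 30 mm tall, lying flat (axis upright) in the tray at the start. Origin: centre of its underside.
- coaster: Round cork coaster, fixed, 76 mm across, 3 mm thick: the spool's place. Origin: centre of its underside.
- dish: Wooden dish for spare beads, fixed. Origin: centre of its underside; z up. Inside 102 (x) by 132 (y) mm; inner floor 4 mm and wall tops 40 mm above the table, walls 4 mm thick. A ledge 28 mm deep outside its +x wall, level with the wall tops.
- tag_red: Round red tag, fixed, 22 mm across, 4 mm thick, origin at the centre of its underside. It lies either on the tray's ledge at the end of a lane (tray x = 96 mm, y = -50, 0 or +50 mm) or on the dish's ledge (dish x = 69 mm, y = 0); which of the four tags lies where changes. It shows where red beads go.
- tag_yellow: Round yellow tag, fixed, 22 mm across, 4 mm thick, origin at the centre of its underside. It lies either on the tray's ledge at the end of a lane (tray x = 96 mm, y = -50, 0 or +50 mm) or on the dish's ledge (dish x = 69 mm, y = 0); which of the four tags lies where changes. It shows where yellow beads go.
- tag_green: Round green tag, fixed, 22 mm across, 4 mm thick, origin at the centre of its underside. It lies either on the tray's ledge at the end of a lane (tray x = 96 mm, y = -50, 0 or +50 mm) or on the dish's ledge (dish x = 69 mm, y = 0); which of the four tags lies where changes. It shows where green beads go.
- tag_blue: Round blue tag, fixed, 22 mm across, 4 mm thick, origin at the centre of its underside. It lies either on the tray's ledge at the end of a lane (tray x = 96 mm, y = -50, 0 or +50 mm) or on the dish's ledge (dish x = 69 mm, y = 0); which of the four tags lies where changes. It shows where blue beads go.
- red1: Large red barrel bead, loose, 20 g, a cylinder 26 mm across and 26 mm tall, standing on the beige mat at the start (may be absent). Origin at its centre; z is its axis.
- yellow1: Large yellow barrel bead, loose, 20 g, a cylinder 26 mm across and 26 mm tall, standing on the beige mat at the start (may be absent). Origin at its centre; z is its axis.
- green1: Large green barrel bead, loose, 20 g, a cylinder 26 mm across and 26 mm tall, standing on the beige mat at the start (may be absent). Origin at its centre; z is its axis.
- blue1: Large blue barrel bead, loose, 20 g, a cylinder 26 mm across and 26 mm tall, standing on the beige mat at the start (may be absent). Origin at its centre; z is its axis.
- red2: Large red barrel bead, loose, 20 g, a cylinder 26 mm across and 26 mm tall, standing on the beige mat at the start (may be absent). Origin at its centre; z is its axis.
- yellow2: Large yellow barrel bead, loose, 20 g, a cylinder 26 mm across and 26 mm tall, standing on the beige mat at the start (may be absent). Origin at its centre; z is its axis.
- green2: Large green barrel bead, loose, 20 g, a cylinder 26 mm across and 26 mm tall, standing on the beige mat at the start (may be absent). Origin at its centre; z is its axis.
- blue2: Large blue barrel bead, loose, 20 g, a cylinder 26 mm across and 26 mm tall, standing on the beige mat at the start (may be absent). Origin at its centre; z is its axis.
- cup: Bystander: paper cup, 72 mm across, 100 mm tall. Origin: centre of its underside.
- jar: Bystander: amber glass jar, 64 mm across, 75 mm tall. Origin: centre of its underside.
- driver: Bystander: red-handled screwdriver, about 200 mm long and 25 mm thick, lying on the table beyond the tray; x along it.

How it is judged:
On the way, in this order (a step that is already met when the one before it is completed fails the run):
1. the spool stands on its coaster (horizontal distance between spool and coaster below 0.02 m and height (world z) of spool below 0.008 m and angle between spool's own z axis and vertical below 0.1 rad), for 0.2 s.
2. the comb is fully home in the tray (x of comb in the frame of tray between -0.006 and 0.006 m and y of comb in the frame of tray between -0.005 and 0.005 m and z of comb in the frame of tray below 0.0105 m and angle between the y axis of comb and the y axis of tray, either way round below 0.08 rad and angle between comb's own z axis and vertical below 0.06 rad), for 0.3 s.
At the end, for the whole second after the job is handed in: Comb home in the tray: within 6 mm in x, 5 mm in y, 3.5 mm of full depth, level. Spool flat on the coaster, within 20 mm of its middle. Each bead at rest on the tray floor in the lane with its colour's tag (centre within 22 mm of mid-lane), or on the dish floor if the tag is there (all of step 1 and all of step 2 and linear speed of each of spool, red1, yellow1, green1, blue1, red2, yellow2, green2, blue2 below 0.02 m/s and ((x of tag_red in the frame of tray between 0.081 and 0.111 m and y of tag_red in the frame of tray between -0.065 and -0.035 m and y of red1 in the frame of tray between -0.072 and -0.028 m and x of red1 in the frame of tray between -0.078 and 0.078 m and z of red1 in the frame of tray below 0.037 m) or (x of tag_red in the frame of tray between 0.081 and 0.111 m and y of tag_red in the frame of tray between -0.015 and 0.015 m and y of red1 in the frame of tray between -0.022 and 0.022 m and x of red1 in the frame of tray between -0.078 and 0.078 m and z of red1 in the frame of tray below 0.037 m) or (x of tag_red in the frame of tray between 0.081 and 0.111 m and y of tag_red in the frame of tray between 0.035 and 0.065 m and y of red1 in the frame of tray between 0.028 and 0.072 m and x of red1 in the frame of tray between -0.078 and 0.078 m and z of red1 in the frame of tray below 0.037 m) or (horizontal distance between tag_red and dish below 0.085 m and x of red1 in the frame of dish between -0.052 and 0.052 m and y of red1 in the frame of dish between -0.067 and 0.067 m and z of red1 in the frame of dish below 0.024 m)) and ((x of tag_yellow in the frame of tray between 0.081 and 0.111 m and y of tag_yellow in the frame of tray between -0.065 and -0.035 m and y of yellow1 in the frame of tray between -0.072 and -0.028 m and x of yellow1 in the frame of tray between -0.078 and 0.078 m and z of yellow1 in the frame of tray below 0.037 m) or (x of tag_yellow in the frame of tray between 0.081 and 0.111 m and y of tag_yellow in the frame of tray between -0.015 and 0.015 m and y of yellow1 in the frame of tray between -0.022 and 0.022 m and x of yellow1 in the frame of tray between -0.078 and 0.078 m and z of yellow1 in the frame of tray below 0.037 m) or (x of tag_yellow in the frame of tray between 0.081 and 0.111 m and y of tag_yellow in the frame of tray between 0.035 and 0.065 m and y of yellow1 in the frame of tray between 0.028 and 0.072 m and x of yellow1 in the frame of tray between -0.078 and 0.078 m and z of yellow1 in the frame of tray below 0.037 m) or (horizontal distance between tag_yellow and dish below 0.085 m and x of yellow1 in the frame of dish between -0.052 and 0.052 m and y of yellow1 in the frame of dish between -0.067 and 0.067 m and z of yellow1 in the frame of dish below 0.024 m)) and ((x of tag_green in the frame of tray between 0.081 and 0.111 m and y of tag_green in the frame of tray between -0.065 and -0.035 m and y of green1 in the frame of tray between -0.072 and -0.028 m and x of green1 in the frame of tray between -0.078 and 0.078 m and z of green1 in the frame of tray below 0.037 m) or (x of tag_green in the frame of tray between 0.081 and 0.111 m and y of tag_green in the frame of tray between -0.015 and 0.015 m and y of green1 in the frame of tray between -0.022 and 0.022 m and x of green1 in the frame of tray between -0.078 and 0.078 m and z of green1 in the frame of tray below 0.037 m) or (x of tag_green in the frame of tray between 0.081 and 0.111 m and y of tag_green in the frame of tray between 0.035 and 0.065 m and y of green1 in the frame of tray between 0.028 and 0.072 m and x of green1 in the frame of tray between -0.078 and 0.078 m and z of green1 in the frame of tray below 0.037 m) or (horizontal distance between tag_green and dish below 0.085 m and x of green1 in the frame of dish between -0.052 and 0.052 m and y of green1 in the frame of dish between -0.067 and 0.067 m and z of green1 in the frame of dish below 0.024 m)) and ((x of tag_blue in the frame of tray between 0.081 and 0.111 m and y of tag_blue in the frame of tray between -0.065 and -0.035 m and y of blue1 in the frame of tray between -0.072 and -0.028 m and x of blue1 in the frame of tray between -0.078 and 0.078 m and z of blue1 in the frame of tray below 0.037 m) or (x of tag_blue in the frame of tray between 0.081 and 0.111 m and y of tag_blue in the frame of tray between -0.015 and 0.015 m and y of blue1 in the frame of tray between -0.022 and 0.022 m and x of blue1 in the frame of tray between -0.078 and 0.078 m and z of blue1 in the frame of tray below 0.037 m) or (x of tag_blue in the frame of tray between 0.081 and 0.111 m and y of tag_blue in the frame of tray between 0.035 and 0.065 m and y of blue1 in the frame of tray between 0.028 and 0.072 m and x of blue1 in the frame of tray between -0.078 and 0.078 m and z of blue1 in the frame of tray below 0.037 m) or (horizontal distance between tag_blue and dish below 0.085 m and x of blue1 in the frame of dish between -0.052 and 0.052 m and y of blue1 in the frame of dish between -0.067 and 0.067 m and z of blue1 in the frame of dish below 0.024 m)) and ((x of tag_red in the frame of tray between 0.081 and 0.111 m and y of tag_red in the frame of tray between -0.065 and -0.035 m and y of red2 in the frame of tray between -0.072 and -0.028 m and x of red2 in the frame of tray between -0.078 and 0.078 m and z of red2 in the frame of tray below 0.037 m) or (x of tag_red in the frame of tray between 0.081 and 0.111 m and y of tag_red in the frame of tray between -0.015 and 0.015 m and y of red2 in the frame of tray between -0.022 and 0.022 m and x of red2 in the frame of tray between -0.078 and 0.078 m and z of red2 in the frame of tray below 0.037 m) or (x of tag_red in the frame of tray between 0.081 and 0.111 m and y of tag_red in the frame of tray between 0.035 and 0.065 m and y of red2 in the frame of tray between 0.028 and 0.072 m and x of red2 in the frame of tray between -0.078 and 0.078 m and z of red2 in the frame of tray below 0.037 m) or (horizontal distance between tag_red and dish below 0.085 m and x of red2 in the frame of dish between -0.052 and 0.052 m and y of red2 in the frame of dish between -0.067 and 0.067 m and z of red2 in the frame of dish below 0.024 m)) and ((x of tag_yellow in the frame of tray between 0.081 and 0.111 m and y of tag_yellow in the frame of tray between -0.065 and -0.035 m and y of yellow2 in the frame of tray between -0.072 and -0.028 m and x of yellow2 in the frame of tray between -0.078 and 0.078 m and z of yellow2 in the frame of tray below 0.037 m) or (x of tag_yellow in the frame of tray between 0.081 and 0.111 m and y of tag_yellow in the frame of tray between -0.015 and 0.015 m and y of yellow2 in the frame of tray between -0.022 and 0.022 m and x of yellow2 in the frame of tray between -0.078 and 0.078 m and z of yellow2 in the frame of tray below 0.037 m) or (x of tag_yellow in the frame of tray between 0.081 and 0.111 m and y of tag_yellow in the frame of tray between 0.035 and 0.065 m and y of yellow2 in the frame of tray between 0.028 and 0.072 m and x of yellow2 in the frame of tray between -0.078 and 0.078 m and z of yellow2 in the frame of tray below 0.037 m) or (horizontal distance between tag_yellow and dish below 0.085 m and x of yellow2 in the frame of dish between -0.052 and 0.052 m and y of yellow2 in the frame of dish between -0.067 and 0.067 m and z of yellow2 in the frame of dish below 0.024 m)) and ((x of tag_green in the frame of tray between 0.081 and 0.111 m and y of tag_green in the frame of tray between -0.065 and -0.035 m and y of green2 in the frame of tray between -0.072 and -0.028 m and x of green2 in the frame of tray between -0.078 and 0.078 m and z of green2 in the frame of tray below 0.037 m) or (x of tag_green in the frame of tray between 0.081 and 0.111 m and y of tag_green in the frame of tray between -0.015 and 0.015 m and y of green2 in the frame of tray between -0.022 and 0.022 m and x of green2 in the frame of tray between -0.078 and 0.078 m and z of green2 in the frame of tray below 0.037 m) or (x of tag_green in the frame of tray between 0.081 and 0.111 m and y of tag_green in the frame of tray between 0.035 and 0.065 m and y of green2 in the frame of tray between 0.028 and 0.072 m and x of green2 in the frame of tray between -0.078 and 0.078 m and z of green2 in the frame of tray below 0.037 m) or (horizontal distance between tag_green and dish below 0.085 m and x of green2 in the frame of dish between -0.052 and 0.052 m and y of green2 in the frame of dish between -0.067 and 0.067 m and z of green2 in the frame of dish below 0.024 m)) and ((x of tag_blue in the frame of tray between 0.081 and 0.111 m and y of tag_blue in the frame of tray between -0.065 and -0.035 m and y of blue2 in the frame of tray between -0.072 and -0.028 m and x of blue2 in the frame of tray between -0.078 and 0.078 m and z of blue2 in the frame of tray below 0.037 m) or (x of tag_blue in the frame of tray between 0.081 and 0.111 m and y of tag_blue in the frame of tray between -0.015 and 0.015 m and y of blue2 in the frame of tray between -0.022 and 0.022 m and x of blue2 in the frame of tray between -0.078 and 0.078 m and z of blue2 in the frame of tray below 0.037 m) or (x of tag_blue in the frame of tray between 0.081 and 0.111 m and y of tag_blue in the frame of tray between 0.035 and 0.065 m and y of blue2 in the frame of tray between 0.028 and 0.072 m and x of blue2 in the frame of tray between -0.078 and 0.078 m and z of blue2 in the frame of tray below 0.037 m) or (horizontal distance between tag_blue and dish below 0.085 m and x of blue2 in the frame of dish between -0.052 and 0.052 m and y of blue2 in the frame of dish between -0.067 and 0.067 m and z of blue2 in the frame of dish below 0.024 m))); the robot touches nothing.
It fails at once if the cup is moved over 30 mm or knocked over (distance of cup from where it was at the start of the episode above 0.03 m or angle between cup's own z axis and vertical above 0.5 rad).
It fails at once if the jar is moved over 30 mm or knocked over (distance of jar from where it was at the start of the episode above 0.03 m or angle between jar's own z axis and vertical above 0.5 rad).
It fails at once if the screwdriver is moved over 30 mm (distance of driver from where it was at the start of the episode above 0.03 m).
Of red1, yellow1, green1, blue1, red2, yellow2, green2, blue2 only 6 to 8 are there at a start; the rules pass over those that are not, and their reading is None.
At some moment in a run one of red1, yellow1, green1, blue1, red2, yellow2, green2, blue2, comb may be knocked a few centimetres aside while the robot is not near it.
Once in a run the grip may slacken for a moment while it holds something.
It also fails if it takes over 210 s, if anything falls off the work surface, if the arm or the gripper's body presses on something with over 40 N, if the wrist force passes 120 N, or if a joint passes its speed limit or range.

## Working session

There is one attempt and no reset: what is moved stays moved. The work goes in short steps, Python scripts to look and compute and a shell command to move; the robot and the scene stay as the last step left them, time stands still between calls to the robot, and variables do not carry over. Pictures are saved under pics/ and viewed, at most 14 in all, crops included, and the job is handed in when it is done.

```bash
ls; mkdir -p pics; python3 - <<'E'
from workcell import bot
import cv2
for n in("top","scene"):
    im=bot.read_camera(n); cv2.imwrite(f"pics/{n}0.png",im[:,:,::-1])
    i=bot.camera_info(n); print(n,i["intrinsics"],i["extrinsics"])
print(bot.read_state(),bot.hold_point_z)
E
```

```text
jog.py
pics
workcell.py
top [[540.87908091   0.         281.73931217]
 [  0.         540.87908091 209.7736459 ]
 [  0.           0.           1.        ]] [[-0.00922221 -0.99536995  0.09567452  0.46263537]
 [-0.99982505  0.00762163 -0.01708143 -0.00800892]
 [ 0.01627315 -0.09581531 -0.9952661   1.36663747]
 [ 0.          0.          0.          1.        ]]
scene [[545.19925043   0.         281.88984659]
 [  0.         545.19925043 215.97793023]
 [  0.           0.           1.        ]] [[ 0.5845444   0.57115918 -0.5762682   1.34384938]
 [ 0.8113188  -0.40416334  0.42239058 -0.56930604]
 [ 0.00834578 -0.71444327 -0.6996436   0.97069259]
 [ 0.          0.          0.          1.        ]]
{'time': 0.1, 'q': array([-1.30386340e+00,  2.64701420e-01,  1.60525257e+00,  5.25344746e-06,
        1.27372246e+00, -3.68831590e-02]), 'joint_vel': array([ 1.98696358e-05, -2.33687050e-03, -1.31272414e-03, -7.70440506e-04,
       -1.38976619e-03,  4.42781392e-04]), 'joint_torque': array([ 4.50251555e-04, -5.16704679e+01, -3.68589306e+01, -5.14238798e-05,
        6.34178767e-03, -4.85758608e-05]), 'tool_pos': array([ 0.2017681 , -0.64343139,  0.23006246]), 'tcp_rot': array([-3.10336811e+00, -4.75084138e-01,  3.67594679e-04]), 'wrist_force': array([ 0.39823782,  0.50533778, -0.56151709]), 'torque': array([ 0.03186451,  0.03896255, -0.02480128]), 'grip_force': 0.0, 'width': 1.0010958726633978} 0.0187
```

View pics/top0.png

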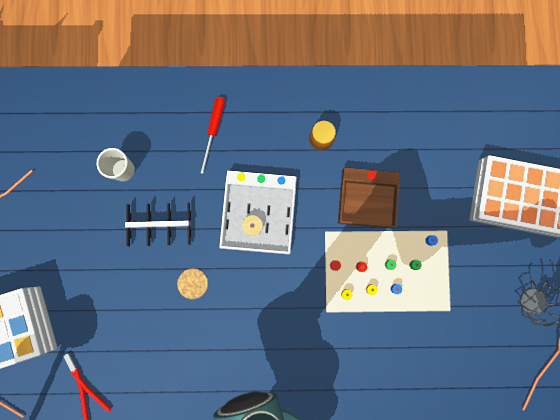

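View pics/scene0.png

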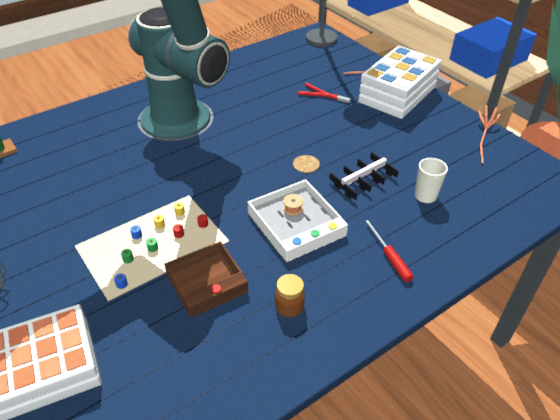

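The top view shows eight beads on the mat: reds at (335,265) and (362,267), yellows (347,294) and (372,289), greens (391,265) and (415,265), blues (432,240) and (397,289). The tray tags are yellow, green and blue at (241..281,179), and the red tag is on the dish at (372,175). The spool is at (252,225), the coaster at (192,284) and the comb at (158,223). The scene view shows the same items.

```bash
cat > h.py <<'E'
from workcell import bot
import numpy as np, cv2
from scipy.spatial.transform import Rotation as R
def shot(n,save=None):
    i=bot.camera_info(n); im=bot.read_camera(n)
    if save: cv2.imwrite(f"pics/{save}.png",im[:,:,::-1])
    return im,i["intrinsics"],i["extrinsics"]
def ray(c,uv):
    d=c[2][:3,:3]@np.linalg.inv(c[1])@[*uv,1]; return c[2][:3,3],d/np.linalg.norm(d)
def plane(c,uv,z):
    o,d=ray(c,uv); return o+d*(z-o[2])/d[2]
def tri(rays):
    A=[np.eye(3)-np.outer(d,d) for o,d in rays]
    p=np.linalg.solve(sum(A),sum(a@o for a,(o,d) in zip(A,rays)))
    return p,max(np.linalg.norm(a@(p-o)) for a,(o,d) in zip(A,rays))
def proj(c,p):
    q=c[1]@(c[2][:3,:3].T@(np.asarray(p)-c[2][:3,3])); return q[:2]/q[2]
HUE=dict(red=(-8,8),yellow=(22,34),green=(45,85),blue=(98,118))
def blobs(im,col,smin=130,vmin=60,amin=15):
    h=cv2.cvtColor(im,cv2.COLOR_RGB2HSV).astype(int); H=(h[...,0]+20)%180-20
    a,b=HUE[col]; m=((H>=a)&(H<=b)&(h[...,1]>smin)&(h[...,2]>vmin)).astype(np.uint8)
    n,_,st,ce=cv2.connectedComponentsWithStats(m)
    return [(*ce[k].round(1),*st[k,2:5]) for k in range(1,n) if st[k,4]>=amin]
def todo(target,yaw=None):
    """tool-frame move from measured tcp to target world pos"""
    s=bot.read_state(); r=R.from_rotvec(s["tcp_rot"]); return r.inv().apply(np.asarray(target)-s["tool_pos"]).round(4)
E
python3 - <<'E'
from h import *
t=shot("top"); s=shot("scene")
for col in HUE:
    for n,c in(("top",t),("scene",s)):
        print(col,n)
        for b in blobs(c[0],col,vmin=90): 
            print([round(float(x),1) for x in b],plane(c,b[:2],.026 if 1 else 0).round(3)[:2])
st=bot.read_state()
print(R.from_rotvec(st["tcp_rot"]).as_matrix().round(3))
c=bot.camera_info("wrist"); T=np.eye(4);T[:3,:3]=R.from_rotvec(st["tcp_rot"]).as_matrix();T[:3,3]=st["tool_pos"]
print((np.linalg.inv(T)@c["extrinsics"]).round(3),c["intrinsics"])
# rough: spool, coaster, comb, tray corners, cup
for n,uv,z in(("spool",(252,225),.048),("coaster",(192,284),.003),("comb",(158,223),.043),("tray",(259,212),.04),("dish",(369,198),.04),("cup",(112,162),.1),("jar",(323,132),.075)):print(n,plane(t,uv,z).round(3))
E
```

```text
red top
[215.7, 115.6, 18.0, 39.0, 376.0] [0.832 0.134]
[371.5, 174.8, 10.0, 10.0, 74.0] [ 0.678 -0.257]
[335.3, 265.1, 10.0, 10.0, 75.0] [ 0.453 -0.162]
[361.5, 266.5, 10.0, 10.0, 83.0] [ 0.449 -0.227]
[86.9, 394.4, 40.0, 52.0, 497.0] [0.15 0.44]
red scene
[316.9, 92.1, 39.0, 17.0, 231.0] [0.167 0.427]
[541.2, 139.0, 38.0, 36.0, 388.0] [0.742 0.805]
[543.5, 123.2, 8.0, 4.0, 17.0] [0.697 0.88 ]
[202.3, 220.8, 10.0, 13.0, 108.0] [ 0.467 -0.168]
[178.0, 230.9, 11.0, 13.0, 108.0] [ 0.463 -0.233]
[397.9, 263.4, 30.0, 37.0, 431.0] [0.844 0.127]
[215.7, 288.4, 12.0, 10.0, 94.0] [ 0.665 -0.248]
[62.3, 314.5, 13.0, 7.0, 27.0] [ 0.54  -0.544]
[18.2, 334.3, 19.0, 18.0, 116.0] [ 0.535 -0.633]
yellow top
[323.5, 131.7, 22.0, 21.0, 368.0] [ 0.789 -0.138]
[240.6, 176.5, 8.0, 8.0, 51.0] [0.676 0.071]
[371.4, 289.3, 11.0, 10.0, 86.0] [ 0.393 -0.25 ]
[346.6, 294.3, 10.0, 10.0, 78.0] [ 0.382 -0.189]
[18.7, 341.0, 13.0, 12.0, 44.0] [0.278 0.607]
yellow scene
[179.3, 210.6, 9.0, 9.0, 62.0] [ 0.402 -0.197]
[159.0, 223.3, 10.0, 9.0, 67.0] [ 0.413 -0.258]
green top
[260.8, 178.4, 8.0, 8.0, 46.0] [0.671 0.0
[... 2391 characters left out ...]
.9, 12.0, 14.0, 127.0] [ 0.526 -0.408]
[194.5, 370.3, 218.0, 117.0, 7828.0] [ 0.812 -0.383]
[119.8, 333.8, 54.0, 35.0, 528.0] [ 0.653 -0.466]
[132.6, 359.1, 85.0, 72.0, 2760.0] [ 0.721 -0.469]
[[ 0.954  0.299 -0.   ]
 [ 0.299 -0.954  0.001]
 [ 0.    -0.001 -1.   ]]
[[ 0.    -0.961 -0.275  0.07 ]
 [ 1.     0.     0.     0.   ]
 [-0.    -0.275  0.961 -0.143]
 [ 0.     0.     0.     1.   ]] [[325.44158257   0.         281.90058923]
 [  0.         325.44158257 209.89361383]
 [  0.           0.           1.        ]]
spool [0.553 0.042 0.048]
coaster [0.41  0.194 0.003]
comb [0.56  0.272 0.043]
tray [0.585 0.025 0.04 ]
dish [ 0.618 -0.247  0.04 ]
cup [0.701 0.37  0.1  ]
jar [ 0.776 -0.132  0.075]
```

The manual's scale: shifts go in shares of 62.5 mm and turns go in shares of pi/2 rad. Converting my numbers, -0.045 m is -0.72, 0.04 m is 0.64.

```bash
R='x'; python3 jog.py '{"increments":[[0.64, -0.72, 0, 0], [0.64, -0.72, 0, 0], [0.64, -0.72, 0, 0], [0.64, -0.72, 0, 0], [0.64, -0.72, 0, 0]]}' && python3 jog.py '{"increments":[[0.64, -0.72, 0, 0], [0.64, -0.72, 0, 0], [0.64, -0.72, 0, 0], [0.64, -0.72, 0, 0], [0.64, -0.72, 0, 0]]}' && python3 jog.py '{"increments":[[0.64, -0.72, 0, 0], [0.64, -0.72, 0, 0], [0, 0, 0, 0.1146], [0, 0, 0, 0.1146], [0, 0, 0, 0.0255]]}' && python3 jog.py '{"increments":[[0, 0, 0, 0], [0, 0, 0, 0]]}'
python3 - <<'E'
from h import *
c=shot("wrist","w1"); np.savez("w1.npz",K=c[1],E=c[2]); print(todo([.553,.042,.2]))
E
```

```text
time: 0.82
tool_pos: [0.3259, -0.3677, 0.2312]
tcp_rot: [3.105, 0.474, 0.001]
wrist_force: [1.3, -0.7, -0.2]
width: 0.999
grip_force: 0.0
time: 1.45
tool_pos: [0.4494, -0.0932, 0.2315]
tcp_rot: [3.105, 0.475, 0.001]
wrist_force: [0.5, -0.6, 0.0]
width: 0.998
grip_force: 0.0
time: 2.08
tool_pos: [0.4983, 0.0152, 0.2311]
tcp_rot: [3.138, -0.153, -0.001]
wrist_force: [0.1, -0.3, 0.4]
width: 1.001
grip_force: 0.0
time: 2.33
tool_pos: [0.4983, 0.0147, 0.2312]
tcp_rot: [-3.138, 0.15, 0.0]
wrist_force: [-0.4, -0.9, -0.2]
width: 1.0
grip_force: 0.0
[ 0.0518 -0.0324  0.0313]
```

View pics/w1.png

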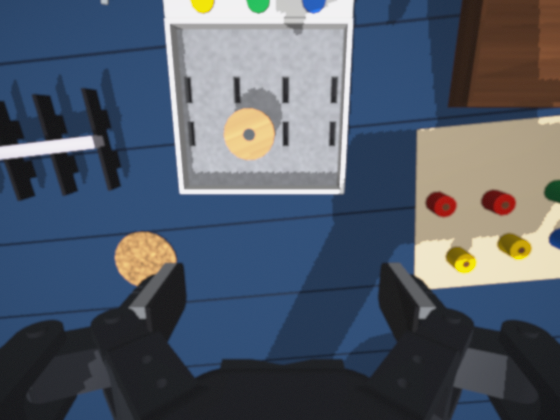

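The wrist view shows the tray pockets at columns 188, 237, 285 and 334, rows 89 and 133. The spool top is at (249,134), the coaster at (146,258), and the comb is on the left edge.

```bash
cat >> h.py <<'E'
def pockets(c,box):
    g=c[0].max(2); x0,y0,x1,y1=box; m=np.zeros_like(g); m[y0:y1,x0:x1]=(g[y0:y1,x0:x1]<85)*255
    n,_,st,ce=cv2.connectedComponentsWithStats(m)
    return [(ce[k],st[k]) for k in range(1,n) if st[k,4]>25]
def fit2(src,dst):
    s=np.array(src);d=np.array(dst);a,b=s.mean(0),d.mean(0);S=(s-a);D=(d-b)
    th=np.arctan2((S[:,0]*D[:,1]-S[:,1]*D[:,0]).sum(),(S*D).sum())
    M=np.array([[np.cos(th),-np.sin(th)],[np.sin(th),np.cos(th)]]); t=b-M@a
    return t,th,np.linalg.norm(s@M.T+t-d,axis=1).max()
E
python3 - <<'E'
from h import *
im=cv2.imread("pics/w1.png")[:,:,::-1]; z=np.load("w1.npz"); c=(im,z["K"],z["E"])
P=[]
for ce,st in pockets(c,(184,40,340,165)):
    p=plane(c,ce,.018); print(ce.round(1),st,p.round(4)); P.append(p)
t=shot("top")
h=lambda c:cv2.cvtColor(c[0],cv2.COLOR_RGB2HSV).astype(int)
def wood(c,box,sm=60):
    H=h(c);m=((H[...,0]>8)&(H[...,0]<28)&(H[...,1]>sm)&(H[...,2]>110)).astype(np.uint8);mm=np.zeros_like(m);x0,y0,x1,y1=box;mm[y0:y1,x0:x1]=m[y0:y1,x0:x1]
    k=max(cv2.findContours(mm,0,1)[0],key=cv2.contourArea);return cv2.minEnclosingCircle(k)
for nm,bw,bt,zz in(("spool",(200,95,290,170),(235,205,270,245),.048),("coaster",(100,220,200,300),(165,260,220,305),.003)):
    a=wood(c,bw);b=wood(t,bt);print(nm,a,b,plane(c,a[0],zz).round(4),plane(t,b[0],zz).round(4),tri([ray(c,a[0]),ray(t,b[0])]))
# tags: wrist
for n in("yellow","green","blue"):print(n,[(b[:2],plane(t,b[:2],.044).round(4)) for b in blobs(t[0],n,vmin=90) if 165<b[1]<185 and 230<b[0]<290])
E
```

```text
[188.   89.4] [185  78   6  24 102] [0.6047 0.1016 0.018 ]
[236.7  90.4] [235  78   5  25 103] [0.5989 0.0517 0.018 ]
[285.   89.7] [283  78   5  24 118] [0.5949 0.0021 0.018 ]
[333.6  89.9] [332  78   4  24  92] [ 0.5899 -0.0478  0.018 ]
[191.2 133.4] [189 123   6  22  89] [0.5607 0.1058 0.018 ]
[285.4 133.8] [284 123   4  22  83] [0.5507 0.0057 0.018 ]
[331.7 134.1] [330 123   5  22  79] [ 0.5456 -0.0435  0.018 ]Traceback (most recent call last):
  File "<stdin>", line 12, in <module>
  File "<stdin>", line 10, in wood
ValueError: max() iterable argument is empty
```

```bash
cat >> h.py <<'E'
def wood(c,box,sm=60):
    H=cv2.cvtColor(np.ascontiguousarray(c[0]),cv2.COLOR_RGB2HSV).astype(int);m=((H[...,0]>8)&(H[...,0]<28)&(H[...,1]>sm)&(H[...,2]>110)).astype(np.uint8);mm=np.zeros_like(m);x0,y0,x1,y1=box;mm[y0:y1,x0:x1]=m[y0:y1,x0:x1]
    k=max(cv2.findContours(mm,0,1)[0],key=cv2.contourArea);return cv2.minEnclosingCircle(k)
def load(n):
    z=np.load(n+".npz"); return np.ascontiguousarray(cv2.imread(f"pics/{n}.png")[:,:,::-1]),z["K"],z["E"]
def snap(n):
    c=shot("wrist",n); np.savez(n+".npz",K=c[1],E=c[2]); return c
E
python3 jog.py '{"increments":[[-0.8, -0.8, 0, 0], [0, 0, 0, 0], [0, 0, 0, 0]]}'; python3 - <<'E'
from h import *
c=load("w1"); d=snap("w2")
T={(188,89):(22,75),(237,90):(22,25),(285,90):(22,-25),(334,90):(22,-75),(191,133):(-22,75),(285,134):(-22,-25),(332,134):(-22,-75)}
ps=pockets(c,(184,40,340,165));
src=[np.array(T[min(T,key=lambda k:np.hypot(*(np.array(k)-ce)))])/1000 for ce,_ in ps]
dst=[plane(c,ce,.018)[:2] for ce,_ in ps]; f=fit2(src,dst); print("tray",f)
for p in pockets(d,(150,0,420,180)): print(p[0].round(1),p[1],plane(d,p[0],.018).round(4))
for nm,b,zz in(("spool",(200,95,290,170),.048),("coaster",(100,220,178,300),.003)):
    a=wood(c,b);P=plane(c,a[0],zz);q=proj(d,P).astype(int);e=wood(d,(q[0]-45,q[1]-45,q[0]+45,q[1]+45))
    print(nm,a,e,P.round(4),plane(d,e[0],zz).round(4),tri([ray(c,a[0]),ray(d,e[0])]))
E
```

```text
time: 2.8
tool_pos: [0.4589, 0.0629, 0.2316]
tcp_rot: [3.138, -0.149, 0.002]
wrist_force: [0.1, 1.3, -0.1]
width: 1.0
grip_force: 0.0
tray (array([0.57513052, 0.02896315]), np.float64(-0.0977541615440035), np.float64(0.0005322545204506212))
[229.3  43.9] [227  32   5  24  89] [0.6039 0.1015 0.018 ]
[279.5  44.5] [278  33   4  24  94] [0.5986 0.0518 0.018 ]
[329.5  44.3] [328  33   4  23  71] [0.594  0.0022 0.018 ]
[379.2  45.9] [378  34   3  22  40] [ 0.5879 -0.0471  0.018 ]
[231.2  90.4] [229  79   5  23  79] [0.5604 0.1056 0.018 ]
[328.   90.5] [327  80   3  22  66] [0.5509 0.0061 0.018 ]
[375.8  91.2] [375  80   3  22  36] [ 0.5455 -0.0431  0.018 ]
[152.2 126. ] [150 108  11  40 174] [0.5331 0.194  0.018 ]
[402.6 175.7] [387 174  33   5  74] [ 0.4542 -0.0712  0.018 ]
spool ((248.5425567626953, 133.37234497070312), 26.202402114868164) ((293.5, 85.66363525390625), 27.884265899658203) [0.556  0.0418 0.048 ] [0.5564 0.0424 0.048 ] (array([0.55624175, 0.04214962, 0.04660543]), np.float64(0.0003398702789055242))
coaster ((145.5, 257.5), 30.70026206970215) ((177.95034790039062, 225.9751739501953), 31.961456298828125) [0.4176 0.1921 0.003 ] [0.4153 0.1927 0.003 ] (array([ 0.41231804,  0.19741335, -0.00868628]), np.float64(0.0007306787742808276))
```

View pics/w2.png

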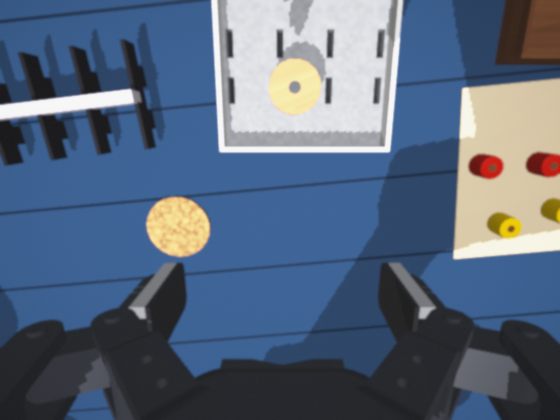

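Second wrist view: spool at (293,86), coaster fully visible at (178,226). I'll use those points and grasp the spool.

Scaled: 0.05 m is 0.8, 0.0493 m is 0.7888.

```bash
python3 jog.py '{"increments":[[0.7888, 0.0928, 0, 0], [0.7888, 0.0944, 0, 0], [0, 0, 0.8, 0], [0, 0, 0.8, 0], [0, 0, 0.8, 0]]}' && python3 jog.py '{"increments":[[0, 0, 0.64, 0], [0, 0, 0.312, 0], [0, 0, 0, 0], [0, 0, 0, 0]]}' && python3 jog.py '{"increments":[[0, 0, 0, 0], [0, 0, 0, 0], [0, 0, 0, 0], [0, 0, 0, 0], [0, 0, 0, 0]]}' 0.3 60 && python3 jog.py '{"increments":[[0, 0, 0, 0], [0, 0, 0, 0], [0, 0, -0.48, 0], [0, 0, -0.48, 0], [0, 0, -0.48, 0]]}'
```

```text
time: 3.48
tool_pos: [0.5568, 0.0406, 0.0798]
tcp_rot: [3.138, -0.153, 0.002]
wrist_force: [0.4, -0.2, -1.4]
width: 1.001
grip_force: 0.0
time: 3.98
tool_pos: [0.5576, 0.0417, 0.0235]
tcp_rot: [-3.138, 0.151, -0.005]
wrist_force: [0.9, 0.3, 0.5]
width: 1.001
grip_force: 0.0
time: 4.6
tool_pos: [0.5568, 0.0419, 0.0237]
tcp_rot: [3.138, -0.151, 0.004]
wrist_force: [-2.1, -0.8, 7.2]
width: 0.553
grip_force: 60.4
time: 5.22
tool_pos: [0.5553, 0.042, 0.1127]
tcp_rot: [-3.138, 0.151, 0.0]
wrist_force: [0.9, -0.5, -2.7]
width: 0.551
grip_force: 61.7
```

Scaled: -0.0385 m is -0.616, -0.0341 m is -0.5456.

```bash
python3 jog.py '{"increments":[[-0.616, -0.5456, 0, 0], [-0.616, -0.5456, 0, 0], [-0.616, -0.5456, 0, 0], [-0.616, -0.5456, 0, 0], [0, 0, 0, 0]]}' && python3 jog.py '{"increments":[[0, 0, 0.8, 0], [0, 0, 0.64, 0], [0, 0, 0.16, 0], [0, 0, 0, 0], [0, 0, 0, 0]]}'; python3 - <<'E'
from h import *
print(todo([.415,.1925,.009]))
E
```

```text
time: 5.85
tool_pos: [0.4127, 0.1941, 0.1116]
tcp_rot: [-3.138, 0.144, 0.002]
wrist_force: [-0.4, -0.2, -1.7]
width: 0.551
grip_force: 62.0
time: 6.48
tool_pos: [0.4174, 0.1929, 0.0135]
tcp_rot: [-3.137, 0.152, -0.005]
wrist_force: [0.5, 0.7, -1.4]
width: 0.551
grip_force: 62.1
[-0.0024  0.0007  0.0045]
```

Scaled: 0.004 m is 0.064, -0.002 m is -0.032.

```bash
python3 jog.py '{"increments":[[-0.032, 0, 0.064, 0], [0, 0, 0, 0]]}' && python3 jog.py '{"increments":[[0, 0, 0, 0], [0, 0, 0, 0], [0, 0, 0, 0], [0, 0, 0, 0]]}' 1.0 && python3 jog.py '{"increments":[[0, 0, -0.48, 0], [0, 0, -0.96, 0], [0, 0, -0.96, 0], [0, 0, -0.96, 0], [0, 0, 0, 0]]}' && python3 jog.py '{"increments":[[0, 0, 0, -0.1178], [0, 0, 0, -0.1178], [0, 0, 0, -0.1178], [0, 0, 0, -0.1178], [0, 0, 0, -0.1178]]}' &&  python3 jog.py '{"increments":[[0, 0, 0, -0.1178], [0, 0, 0, -0.1178], [0, 0, 0, -0.1178], [0, 0, 0, -0.0573], [0, 0, 0, 0]]}';  python3 - <<'E'
from h import *
c=snap("w3"); s=bot.read_state(); print(s["tool_pos"],R.from_rotvec(s["tcp_rot"]).as_matrix().round(3)[:, :2],todo([.56,.272,.2]))
E
```

```text
time: 6.72
tool_pos: [0.4146, 0.1931, 0.0088]
tcp_rot: [-3.137, 0.151, -0.004]
wrist_force: [0.8, 0.5, 0.1]
width: 0.556
grip_force: 62.3
time: 7.22
tool_pos: [0.4134, 0.1926, 0.0078]
tcp_rot: [3.138, -0.151, -0.0]
wrist_force: [-1.3, 0.1, 0.0]
width: 1.0
grip_force: 0.0
time: 7.85
tool_pos: [0.4174, 0.1942, 0.2243]
tcp_rot: [-3.133, 0.151, -0.018]
wrist_force: [0.7, 0.3, 0.2]
width: 0.999
grip_force: 0.0
time: 8.48
tool_pos: [0.4127, 0.1923, 0.2163]
tcp_rot: [-2.872, -1.274, 0.004]
wrist_force: [0.9, -0.0, -0.7]
width: 0.998
grip_force: 0.0
time: 9.1
tool_pos: [0.4128, 0.1924, 0.2165]
tcp_rot: [-2.327, -2.109, 0.003]
wrist_force: [0.7, -0.7, -1.3]
width: 0.998
grip_force: 0.0
[0.41289395 0.19239711 0.21668279] [[ 0.099  0.995]
 [ 0.995 -0.099]
 [-0.001 -0.002]] [0.0937 0.1386 0.0164]
```

View pics/w3.png

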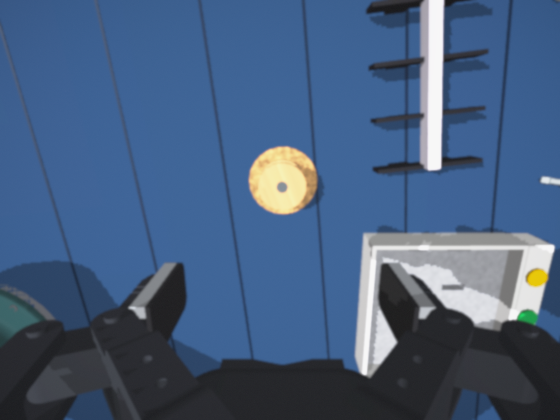

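The spool sits concentric on the coaster at (283,185). The comb is at the top right, with its spine running from (433,0) to (431,168).

Scaled: 0.05 m is 0.8, 0.04 m is 0.64.

```bash
python3 jog.py '{"increments":[[0.08, 0.8, 0, 0], [0.08, 0.8, 0, 0], [0.08, 0.64, 0, 0], [0, 0, 0, 0], [0, 0, 0, 0]]}';  python3 - <<'E'
from h import *
c=snap("w4")
E
python3 jog.py '{"increments":[[0.8, 0.32, 0, 0], [0, 0, 0, 0], [0, 0, 0, 0]]}';  python3 - <<'E'
from h import *
c=snap("w5")
cv2.imwrite("pics/w45.png",cv2.resize(np.hstack([cv2.imread("pics/w4.png"),cv2.imread("pics/w5.png")]),(800,300)))
E
```

```text
time: 9.78
tool_pos: [0.5534, 0.1938, 0.2169]
tcp_rot: [-2.327, -2.109, 0.003]
wrist_force: [0.8, 0.2, -0.6]
width: 0.997
grip_force: 0.0
time: 10.2
tool_pos: [0.5778, 0.2418, 0.2177]
tcp_rot: [-2.325, -2.112, 0.002]
wrist_force: [0.0, 0.6, -0.5]
width: 1.0
grip_force: 0.0
```

View pics/w45.png

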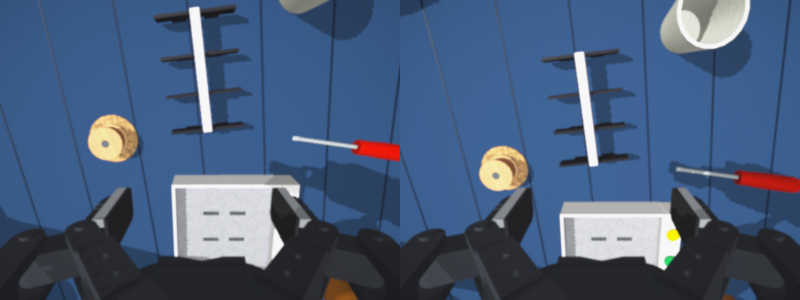

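Both views show the comb clear of the fingers, with its spine at about (200,70) on the left and (586,108) on the right. The spool is on the coaster.

```bash
cat >> h.py <<'E'
def spine(c,box,thr=200):
    x0,y0,x1,y1=box; m=np.zeros(c[0].shape[:2],np.uint8); m[y0:y1,x0:x1]=(c[0].min(2)[y0:y1,x0:x1]>thr)*255
    k=max(cv2.findContours(m,0,1)[0],key=cv2.contourArea); r=cv2.minAreaRect(k); b=cv2.boxPoints(r); b=b[np.argsort(b[:,1])]
    return b[:2].mean(0),b[2:].mean(0),r
E
python3 - <<'E'
from h import *
A=load("w4");B=load("w5")
a=spine(A,(220,0,350,200));b=spine(B,(215,50,320,240)); 
for e in(a,b):print(e)
for i in(0,1): print(plane(A,a[i],.043).round(4),plane(B,b[i],.043).round(4),tri([ray(A,a[i]),ray(B,b[i])]))
for C,e in((A,a),(B,b)):
  p,q=plane(C,e[0],.043),plane(C,e[1],.043);m=(p+q)/2;d=p-q
  print("mid",m.round(4),"len",np.linalg.norm(d).round(4),"psi",np.arctan2(d[1],d[0]))
print(todo([*m[:2],.1]),R.from_rotvec(bot.read_state()["tcp_rot"]).as_matrix()[:2,0])
E
```

```text
(array([271.16916  ,   9.9806595], dtype=float32), array([291.09506, 184.33197], dtype=float32), ((281.1321105957031, 97.15631866455078), (175.4862518310547, 13.682364463806152), 83.48019409179688))
(array([250.01309,  72.59826], dtype=float32), array([271.262  , 231.96507], dtype=float32), ((260.6375427246094, 152.2816619873047), (160.77716064453125, 13.34853458404541), 82.40535736083984))
[0.5599 0.352  0.043 ] [0.56   0.3521 0.043 ] (array([0.559909  , 0.3521967 , 0.04218517]), np.float64(1.424883489872679e-05))
[0.5632 0.198  0.043 ] [0.5631 0.1977 0.043 ] (array([0.56324719, 0.19836696, 0.04492912]), np.float64(1.283278863395781e-05))
mid [0.5616 0.275  0.043 ] len 0.154 psi 1.5925358697317054
mid [0.5616 0.2749 0.043 ] len 0.1544 psi 1.5911086393282377
[ 0.0318 -0.0194  0.1178] [0.09645585 0.99533708]
```

Scaled: 0.05 m is 0.8, 0.0318 m is 0.5088, -0.118 rad / 1.5708 = -0.0751.

```bash
python3 jog.py '{"increments":[[0.5088, -0.3104, 0, 0], [0, 0, 0.8, -0.0751], [0, 0, 0.8, 0], [0, 0, 0.48, 0], [0, 0, 0, 0]]}' 0.5 && python3 - <<'E'
from h import *
s=bot.read_state();print(todo([.5616,.275,.015]),R.from_rotvec(s["tcp_rot"]).as_matrix()[:2,0])
B=load("w5");A=load("w4")
for C in(A,B):
  for p in pockets(C,(255,310,395,345)):print(p[0].round(1),p[1],plane(C,p[0],.018).round(4))
M=lambda th:np.array([[np.cos(th),-np.sin(th)],[np.sin(th),np.cos(th)]])
for x in(-22,22):
  for y in(75,25):print(x,y,(M(-.0978)@[x/1e3,y/1e3]+[.5751,.029]).round(4))
E
```

```text
time: 10.88
tool_pos: [0.5596, 0.2734, 0.0848]
tcp_rot: [-2.197, -2.242, 0.01]
wrist_force: [0.4, -0.2, -0.1]
width: 0.5
grip_force: 0.0
[0.0018 0.0024 0.0698] [-0.02037383  0.99978849]
[390.  317.8] [382 310  13  24 167] [0.6676 0.0179 0.018 ]
[390.4 318.3] [383 310  12  28 161] [0.6936 0.0645 0.018 ]
-22 75 [0.5605 0.1058]
-22 25 [0.5556 0.056 ]
22 75 [0.6043 0.1015]
22 25 [0.5994 0.0517]
```

Scaled: 0.03 m is 0.48.

```bash
python3 jog.py '{"increments":[[0, 0, 0.48, 0], [0, 0, 0, 0], [0, 0, 0, 0]]}' && python3 - <<'E'
from h import *
print(todo([.5616,.275,.015]))
A=load("w4");g=A[0].max(2)
for C in(A,load("w5")):
  g=C[0].max(2).copy(); m=np.zeros_like(g);x0,y0,x1,y1=(250,270,400,350);m[y0:y1,x0:x1]=(g[y0:y1,x0:x1]<150)*255
  n,_,st,ce=cv2.connectedComponentsWithStats(m)
  for k in range(1,n):
    if st[k,4]>25:print(st[k],ce[k].round(1),plane(C,ce[k],.018).round(4))
E
```

```text
time: 11.25
tool_pos: [0.5639, 0.2756, 0.0599]
tcp_rot: [2.198, 2.244, 0.004]
wrist_force: [-0.3, 0.1, 0.2]
width: 0.501
grip_force: 0.0
[-0.0006 -0.0024  0.0449]
[ 378  270   22   80 1221] [390.4 300.4] [0.6682 0.0416 0.018 ]
[285 297  21   4  82] [295.  298.5] [0.5556 0.0552 0.018 ]
[322 297  21   4  81] [332.1 298.5] [0.5995 0.0509 0.018 ]
[285 333  20   4  76] [294.5 334.5] [0.5507 0.0054 0.018 ]
[321 333  20   4  76] [330.5 334.5] [0.5947 0.0012 0.018 ]
[265 270   8  13  81] [268.3 275.6] [0.5524 0.1354 0.018 ]
[347 270   8  13  81] [350.7 275.7] [0.6478 0.1262 0.018 ]
[ 377  270   23   80 1293] [390.2 300.9] [0.6934 0.0884 0.018 ]
[269 333  19   3  57] [278. 334.] [0.5557 0.0553 0.018 ]
[305 333  19   3  57] [314. 334.] [0.5998 0.0511 0.018 ]
```

Scaled: 0.03 m is 0.48, 0.015 m is 0.24.

```bash
python3 jog.py '{"increments":[[0, -0.024, 0.48, 0], [0, 0, 0.24, 0], [0, 0, 0, 0]]}' && python3 jog.py '{"increments":[[0, 0, 0, 0], [0, 0, 0, 0], [0, 0, 0, 0], [0, 0, 0, 0], [0, 0, 0, 0]]}' 0.0 80 && python3 jog.py '{"increments":[[0, 0, -0.48, 0], [0, 0, -0.64, 0], [0, 0, -0.64, 0], [0, 0, 0, 0], [0, 0, 0, 0]]}'; python3 - <<'E'
from h import *
print(todo([.5616,.275,.015]),bot.read_state()["torque"]); snap("w6")
E
```

```text
time: 11.62
tool_pos: [0.5606, 0.275, 0.0123]
tcp_rot: [-2.198, -2.244, 0.003]
wrist_force: [0.5, -0.4, -0.4]
width: 0.499
grip_force: 0.0
time: 12.25
tool_pos: [0.5625, 0.2759, 0.0143]
tcp_rot: [2.197, 2.244, 0.004]
wrist_force: [-0.3, -0.5, 5.4]
width: 0.127
grip_force: 79.0
time: 12.88
tool_pos: [0.5604, 0.2749, 0.1215]
tcp_rot: [-2.197, -2.244, 0.003]
wrist_force: [-0.5, -0.3, -1.8]
width: 0.124
grip_force: 78.3
[1.000e-04 1.400e-03 1.065e-01] [ 0.03111427 -0.05334987 -0.00435002]
```

View pics/w6.png

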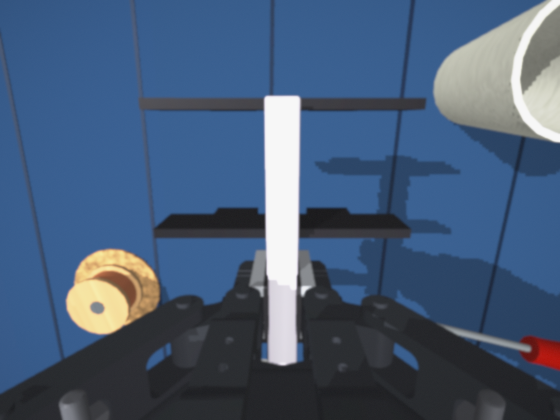

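Comb held level, with the far spine end at (282,97). I'll check its offset in the hand and carry it over.

Scaled: -0.05 m is -0.8, -0.0465 m is -0.744.

```bash
python3 jog.py '{"increments":[[-0.8, 0.032, 0, 0], [-0.8, 0.032, 0, 0], [-0.8, 0.032, 0, 0], [-0.8, 0.032, 0, 0], [-0.744, 0.0096, 0, 0]]}' && python3 jog.py '{"increments":[[0, 0, 0, 0.0751], [0, 0, 0, 0], [0, 0, 0, 0], [0, 0, 0, 0]]}'; python3 - <<'E'
from h import *
C=load("w6");
def end(C):
  m=(C[0].min(2)>190).astype(np.uint8);m[:,:230]=0;m[:,330:]=0
  rows=[r for r in range(60,240) if m[r].sum()>20]; r0=rows[0]; return r0,np.where(m[r0+5])[0].mean()
def off(C,E):
  # tool frame from camera: fixed tcp<-cam
  r0,u=end(C);o,d=ray((C[0],C[1],E),(u,r0-.5)); return (r0,u),o+d*(-.0287-o[2])/d[2]
X=np.array([[0,-.961,-.275,.07],[1,0,0,0],[0,-.275,.961,-.143],[0,0,0,1.]])
print(off(C,X))
D=snap("w7");print(off(D,X))
P=[]
for i in range(4):
  s=bot.read_state();P.append([*s["tool_pos"],*R.from_rotvec(s["tcp_rot"]).as_matrix()[:2,0]]);snap("w7")
print(np.array(P).round(4))
i=bot.camera_info("wrist");s=bot.read_state();T=np.eye(4);T[:3,:3]=R.from_rotvec(s["tcp_rot"]).as_matrix();T[:3,3]=s["tool_pos"];print((np.linalg.inv(T)@i["extrinsics"]).round(4))
E
```

```text
time: 13.55
tool_pos: [0.5733, 0.0274, 0.1202]
tcp_rot: [-2.196, -2.242, 0.005]
wrist_force: [0.6, 0.1, -2.1]
width: 0.126
grip_force: 78.2
time: 14.05
tool_pos: [0.5747, 0.0298, 0.1222]
tcp_rot: [-2.324, -2.113, 0.001]
wrist_force: [0.7, 0.2, -1.1]
width: 0.125
grip_force: 78.2
((96, np.float64(282.0)), array([ 7.67860648e-02,  3.30110408e-05, -2.87000000e-02]))
((92, np.float64(279.5)), array([ 0.07803685, -0.00079462, -0.0287    ]))
[[0.5749 0.0297 0.1224 0.0949 0.9955]
 [0.575  0.0297 0.1226 0.0952 0.9955]
 [0.5751 0.0296 0.1227 0.0955 0.9954]
 [0.5751 0.0295 0.1228 0.0957 0.9954]]
[[ 2.000e-04 -9.614e-01 -2.751e-01  6.960e-02]
 [ 1.000e+00  2.000e-04 -0.000e+00  8.000e-04]
 [ 1.000e-04 -2.751e-01  9.614e-01 -1.434e-01]
 [ 0.000e+00  0.000e+00  0.000e+00  1.000e+00]]
```

View pics/w7.png

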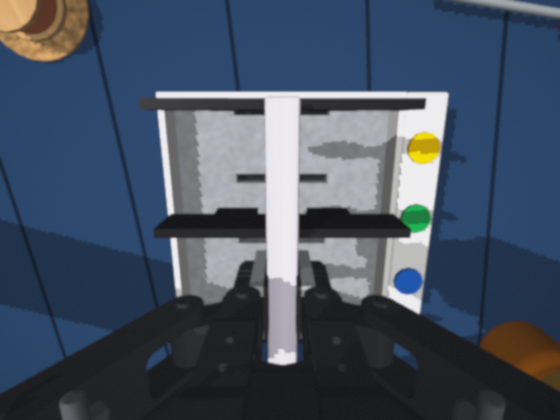

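The comb is centred over the tray. The +25 pocket pair spans columns 237–326 at row 178, which is symmetric about the spine at column 282.

```bash
python3 - <<'E'
from h import *
D=load("w7");g=D[0].max(2)
m=np.zeros_like(g);m[165:192,225:340]=(g[165:192,225:340]<95)*255
n,_,st,ce=cv2.connectedComponentsWithStats(m)
T=D[2]@np.linalg.inv(np.array([[0,-.9614,-.2751,.0696],[1,0,0,0],[0,-.2751,.9614,-.1434],[0,0,0,1.]]))
print("tcp",T[:3,3].round(4),T[:2,0].round(4))
for k in range(1,n):
  if st[k,4]>25:
    x0,y0,w,h,_=st[k]
    for uv in((x0-.5,y0+h/2-.5),(x0+w-.5,y0+h/2-.5)):
      p=plane(D,uv,.018); print(st[k],p.round(4),(T[:3,:3].T@(p-T[:3,3])).round(4))
E
python3 - <<'E'
from h import *
print(todo([.5752,.0285,.035]))
E
```

```text
tcp [0.5759 0.0295 0.1229] [0.0955 0.9954]
[237 175  28   7 171] [0.5433 0.0569 0.018 ] [ 0.0242 -0.035   0.1049]
[237 175  28   7 171] [0.5648 0.0548 0.018 ] [ 0.0242 -0.0134  0.1049]
[300 175  26   6 155] [0.5917 0.0527 0.018 ] [0.0246 0.0136 0.1049]
[300 175  26   6 155] [0.6117 0.0507 0.018 ] [0.0246 0.0336 0.1049]
[-0.0009  0.0001  0.0879]
```

The manual's scale: shifts go in shares of 62.5 mm and turns go in shares of pi/2 rad. Converting my numbers, 0.04 m is 0.64, 0.035 m is 0.56.

```bash
python3 jog.py '{"increments":[[-0.0096, -0.0064, 0.64, 0], [0, 0, 0.56, 0], [0, 0, 0.16, 0], [0, 0, 0, 0], [0, 0, 0, 0]]}' && python3 jog.py '{"increments":[[0, 0, 0.064, 0], [0, 0, 0.064, 0], [0, 0, 0.064, 0], [0, 0, 0.048, 0], [0, 0, 0, 0]]}'
```

```text
time: 14.92
tool_pos: [0.5762, 0.0286, 0.0395]
tcp_rot: [2.325, 2.11, 0.004]
wrist_force: [0.3, -0.8, -1.3]
width: 0.128
grip_force: 78.2
time: 15.55
tool_pos: [0.5742, 0.0285, 0.0223]
tcp_rot: [-2.326, -2.111, 0.001]
wrist_force: [-0.3, -0.2, -2.0]
width: 0.128
grip_force: 78.2
```

Scaled: 0.0015 m is 0.024.

```bash
python3 jog.py '{"increments":[[0, 0, 0.024, 0], [0, 0, 0, 0], [0, 0, 0, 0]]}' && python3 jog.py '{"increments":[[0, 0, 0, 0], [0, 0, 0, 0], [0, 0, 0, 0]]}' 0.45 && python3 jog.py '{"increments":[[0, 0, -0.48, 0], [0, 0, -0.96, 0], [0, 0, -0.96, 0], [0, 0, -0.48, 0], [0, 0, 0, 0]]}'  && python3 jog.py '{"increments":[[-0.48, 0, 0, 0], [0, 0, 0, 0]]}'; python3 - <<'E'
from h import *
C=snap("w8");p=C
print(bot.read_state()["tool_pos"])
a=spine(C,(240,10,330,250));print(a)
P,Q=plane(C,a[0],.05),plane(C,a[1],.05);print(P,Q,(P+Q)/2,np.linalg.norm(P-Q))
E
```

```text
time: 15.92
tool_pos: [0.5747, 0.0285, 0.0213]
tcp_rot: [2.326, 2.111, 0.0]
wrist_force: [0.4, 0.1, -0.7]
width: 0.125
grip_force: 78.4
time: 16.3
tool_pos: [0.5749, 0.0285, 0.0215]
tcp_rot: [2.326, 2.111, 0.001]
wrist_force: [-0.4, 0.7, -0.5]
width: 0.452
grip_force: 0.0
time: 16.92
tool_pos: [0.5772, 0.0285, 0.2054]
tcp_rot: [2.323, 2.108, 0.009]
wrist_force: [0.8, -0.0, -0.4]
width: 0.451
grip_force: 0.0
time: 17.18
tool_pos: [0.5704, -0.0025, 0.1993]
tcp_rot: [-2.327, -2.108, 0.004]
wrist_force: [0.1, -0.1, -0.1]
width: 0.45
grip_force: 0.0
[ 0.57058214 -0.00162755  0.19934543]
(array([284.5,  70. ], dtype=float32), array([284.5, 246. ], dtype=float32), ((284.5, 158.0), (176.0, 89.0), 90.0))
[0.5833481  0.10383342 0.05      ] [ 0.56818617 -0.05292842  0.05      ] [0.57576713 0.0254525  0.05      ] 0.15749336666967545
```

View pics/w8.png

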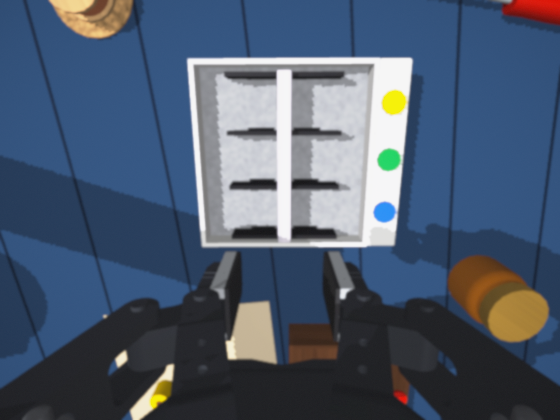

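The comb is home: all fins are within the floor, the spine is centred at column 284, and the fins run parallel to the walls. The tags from top to bottom are yellow, green and blue. On to the beads.

Scaled: -0.0555 m is -0.888, -0.0133 m is -0.2128.

```bash
python3 jog.py '{"increments":[[-0.888, -0.2128, -0.16, 0], [-0.888, -0.2128, -0.16, 0], [-0.888, -0.2128, -0.16, 0], [-0.888, -0.2128, -0.16, 0], [-0.888, -0.2128, -0.16, 0]]}' 0.55 && python3 jog.py '{"increments":[[-0.888, -0.2128, -0.16, 0], [-0.888, -0.2128, -0.16, 0], [0, 0, 0, 0], [0, 0, 0, 0], [0, 0, 0, 0]]}'; python3 - <<'E'
from h import *
C=snap("w9")
for n in HUE:
  for b in blobs(C[0],n,vmin=90,amin=60):print(n,[round(float(v),1) for v in b],plane(C,b[:2],.02).round(3))
print(bot.read_state()["tool_pos"])
E
```

```text
time: 17.85
tool_pos: [0.478, -0.2717, 0.2504]
tcp_rot: [-2.325, -2.111, -0.001]
wrist_force: [0.5, -0.7, 0.1]
width: 0.55
grip_force: 0.0
time: 18.48
tool_pos: [0.4419, -0.3772, 0.2702]
tcp_rot: [-2.323, -2.112, -0.001]
wrist_force: [-0.1, -0.9, -0.5]
width: 0.548
grip_force: 0.0
red [277.6, 42.2, 22.0, 28.0, 464.0] [ 0.452 -0.229  0.02 ]
red [497.8, 41.7, 24.0, 26.0, 487.0] [ 0.692 -0.251  0.02 ]
yellow [212.0, 11.6, 26.0, 26.0, 507.0] [ 0.385 -0.193  0.02 ]
yellow [230.0, 70.5, 24.0, 25.0, 438.0] [ 0.396 -0.252  0.02 ]
green [291.3, 153.9, 20.0, 41.0, 530.0] [ 0.456 -0.351  0.02 ]
blue [88.2, 154.1, 146.0, 315.0, 22279.0] [ 0.213 -0.328  0.02 ]
blue [158.2, 136.0, 127.0, 306.0, 19534.0] [ 0.301 -0.315  0.02 ]
blue [519.0, 79.3, 54.0, 164.0, 4264.0] [ 0.719 -0.293  0.02 ]
blue [547.1, 102.6, 33.0, 189.0, 4354.0] [ 0.754 -0.321  0.02 ]
blue [34.5, 215.9, 93.0, 326.0, 15153.0] [ 0.126 -0.398  0.02 ]
blue [237.8, 127.0, 22.0, 21.0, 316.0] [ 0.396 -0.314  0.02 ]
blue [327.3, 277.2, 74.0, 221.0, 6149.0] [ 0.49  -0.519  0.02 ]
blue [397.0, 209.2, 76.0, 142.0, 5941.0] [ 0.582 -0.432  0.02 ]
blue [343.1, 193.3, 21.0, 20.0, 306.0] [ 0.516 -0.406  0.02 ]
blue [453.6, 218.9, 22.0, 19.0, 163.0] [ 0.654 -0.452  0.02 ]
blue [266.4, 292.9, 84.0, 134.0, 8038.0] [ 0.406 -0.534  0.02 ]
blue [555.2, 244.1, 12.0, 17.0, 117.0] [ 0.786 -0.499  0.02 ]
blue [12.4, 329.4, 38.0, 133.0, 2636.0] [ 0.044 -0.558  0.02 ]
blue [450.8, 260.9, 19.0, 11.0, 133.0] [ 0.653 -0.51   0.02 ]
blue [538.4, 341.7, 48.0, 79.0, 2064.0] [ 0.782 -0.648  0.02 ]
blue [227.4, 335.2, 18.0, 45.0, 455.0] [ 0.344 -0.596  0.02 ]
blue [158.0, 376.8, 17.0, 23.0, 253.0] [ 0.232 -0.657  0.02 ]
blue [139.5, 405.3, 39.0, 30.0, 657.0] [ 0.194 -0.706  0.02 ]
[ 0.44192071 -0.37731089  0.27049673]
```

View pics/w9.png

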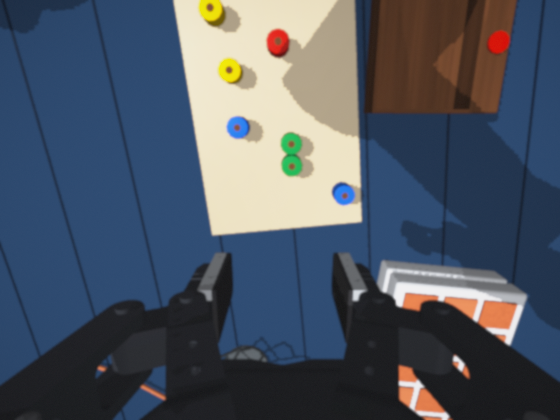

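Two beads are now side by side: the greens at (291,143) and (291,166), so one green was knocked over towards the other, still upright. The blues are at (238,127) and (343,194), yellows at (211,10) and (230,70), a red at (278,42), and the red tag at (498,42).

```bash
cat >> h.py <<'E'
def tray(x,y): return np.array([.5752+.9952*x+.0976*y,.0285-.0976*x+.9952*y])
E
python3 - <<'E'
from h import *
C=load("w9"); t=(np.ascontiguousarray(cv2.imread("pics/top0.png")[:,:,::-1]),bot.camera_info("top")["intrinsics"],bot.camera_info("top")["extrinsics"])
# tops: wrist centroid+ top centroid
for n,a,b in(("redA",(277.6,42.2),(361.5,266.5)),("yelA",(212,11.6),(346.6,294.3)),("yelB",(230,70.5),(371.4,289.3)),("bluA",(237.8,127),(396.2,288.7)),("bluB",(343.1,193.3),(431.7,240.1)),("tagR",(497.8,41.7),(371.5,174.8))):
  p,e=tri([ray(C,a),ray(t,b)]);print(n,p.round(4),round(e,4))
for uv in((291,143),(291,166)):print("green holes",plane(C,uv,.026).round(4))
g=blobs(C[0],"red",vmin=90,amin=60)
# dish corners in top0, rim z=.04
H=cv2.cvtColor(t[0],cv2.COLOR_RGB2HSV).astype(int);m=((H[...,0]<16)&(H[...,1]>100)&(H[...,2]>30)&(H[...,2]<140)).astype(np.uint8);mm=m*0;mm[155:235,330:410]=m[155:235,330:410]
mm=cv2.morphologyEx(mm,3,np.ones((5,5),np.uint8));k=max(cv2.findContours(mm,0,1)[0],key=cv2.contourArea);r=cv2.minAreaRect(k)
print(r,[plane(t,q,.04).round(3)[:2] for q in cv2.boxPoints(r)])
print(todo([.516,-.406,.1]))
E
```

```text
redA [ 0.4504 -0.2283  0.0176] 0.0013
yelA [ 0.3819 -0.1902  0.0113] 0.0013
yelB [ 0.3937 -0.2518  0.014 ] 0.0013
bluA [ 0.394  -0.3147  0.0095] 0.001
bluB [ 0.5126 -0.4006  0.0377] 0.0006
tagR [ 0.6754 -0.2544  0.046 ] 0.0009
green holes [ 0.4568 -0.338   0.026 ]
green holes [ 0.4544 -0.3648  0.026 ]
((369.0860900878906, 197.55328369140625), (57.6712646484375, 55.770015716552734), 5.19442892074585) [array([ 0.557, -0.169]), array([ 0.695, -0.184]), array([ 0.681, -0.327]), array([ 0.543, -0.31 ])]
[-0.0217  0.0766  0.1704]
```

Scaled: 0.06 m is 0.96, 0.05 m is 0.8.

```bash
python3 jog.py '{"increments":[[-0.16, 0.592, 0.64, 0], [-0.168, 0.6, 0.72, 0], [0, 0, 0.96, 0], [0, 0, 0.8, 0], [0, 0, 0.64, 0]]}' 0.55 && python3 jog.py '{"increments":[[0, 0, 0, 0], [0, 0, 0.48, 0], [0, 0, 0, 0], [0, 0, 0, 0]]}' && python3 jog.py '{"increments":[[0, 0, 0, 0], [0, 0, 0, 0], [0, 0, 0, 0], [0, 0, 0, 0]]}' 0.1 50 && python3 jog.py '{"increments":[[0, 0, -0.48, 0], [0, 0, -0.8, 0], [0, 0, -0.8, 0], [0, 0, 0, 0]]}'; python3 - <<'E'
from h import *
s=bot.read_state();print(todo([*tray(.042,-.05),.13]),R.from_rotvec(s["tcp_rot"]).as_matrix()[:2,0]); snap("w10")
E
```

```text
time: 19.15
tool_pos: [0.5134, -0.4042, 0.0334]
tcp_rot: [-2.322, -2.112, 0.0]
wrist_force: [0.2, -0.2, 0.6]
width: 0.549
grip_force: 0.0
time: 19.65
tool_pos: [0.515, -0.4072, 0.0086]
tcp_rot: [2.324, 2.11, 0.001]
wrist_force: [0.7, -0.1, -0.2]
width: 0.551
grip_force: 0.0
time: 20.15
tool_pos: [0.515, -0.4077, 0.0087]
tcp_rot: [2.324, 2.109, 0.001]
wrist_force: [-1.2, 0.3, 6.4]
width: 0.283
grip_force: 49.1
time: 20.65
tool_pos: [0.5169, -0.4096, 0.1434]
tcp_rot: [2.318, 2.103, 0.002]
wrist_force: [0.5, -0.2, -0.5]
width: 0.286
grip_force: 49.1
[0.3917 0.0574 0.0112] [0.09700164 0.99526045]
```

View pics/w10.png

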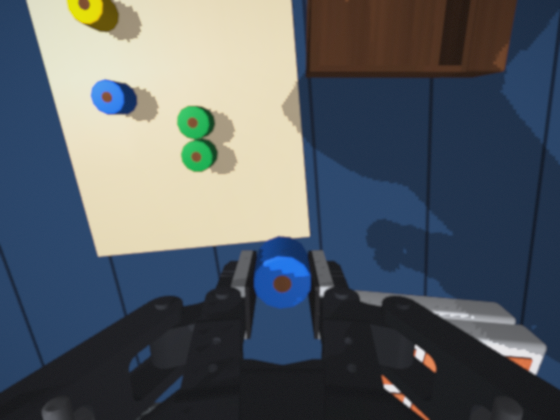

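Blue bead held upright at (282,285). Carrying it to the blue lane, +x side.

Scaled: 0.056 m is 0.896, 0.0082 m is 0.1312.

```bash
python3 jog.py '{"increments":[[0.896, 0.1312, 0, 0], [0.896, 0.1312, 0, 0], [0.896, 0.1312, 0, 0], [0.896, 0.1312, 0, 0], [0.896, 0.1312, 0, 0]]}' && python3 jog.py '{"increments":[[0.896, 0.1312, 0, 0], [0.896, 0.1312, 0, 0], [0, 0, 0, 0], [0, 0, 0, 0], [0, 0, 0, 0]]}'; python3 - <<'E'
from h import *
print(todo([*tray(.042,-.05),.03]))
E
```

```text
time: 21.32
tool_pos: [0.5803, -0.1298, 0.1344]
tcp_rot: [-2.325, -2.109, 0.003]
wrist_force: [0.2, -0.0, 1.3]
width: 0.276
grip_force: 49.1
time: 21.95
tool_pos: [0.6079, -0.0233, 0.1355]
tcp_rot: [-2.327, -2.109, 0.002]
wrist_force: [0.5, -1.0, -0.6]
width: 0.28
grip_force: 49.1
[-0.0016  0.0045  0.1055]
```

Scaled: 0.05 m is 0.8, 0.04 m is 0.64.

```bash
python3 jog.py '{"increments":[[-0.024, 0.056, 0.8, 0], [0, 0, 0.64, 0], [0, 0, 0.248, 0], [0, 0, 0, 0], [0, 0, 0, 0]]}' && python3 jog.py '{"increments":[[0, 0, 0, 0], [0, 0, 0, 0]]}' 0.42 && python3 jog.py '{"increments":[[0, 0, -0.48, 0], [0, 0, -0.96, 0], [-0.7056, -0.4304, -0.16, 0], [-0.7056, -0.4304, 0, 0], [-0.7056, -0.4304, 0, 0]]}' && python3 jog.py '{"increments":[[-0.7056, -0.4304, 0, 0], [-0.7056, -0.4304, 0, 0], [-0.7056, -0.4304, 0, 0], [-0.7056, -0.4304, 0, 0], [0, 0, 0, 0]]}' 0.55 && python3 jog.py '{"increments":[[0, 0, 0, 0], [0, 0, 0, 0]]}'; python3 - <<'E'
from h import *
print(todo([.395,-.3145,.0085]))
c=snap("w11")
for n in("blue","yellow","green","red"):
  for b in blobs(c[0],n,smin=150,vmin=90,amin=150):
    p=plane(c,b[:2],.02)
    if .34<p[0]<.48 and -.4<p[1]<-.1 and b[4]<3000: print(n,[round(float(v)) for v in b],p.round(4)[:2],plane(c,b[:2],.0).round(4)[:2])
E
```

```text
time: 22.58
tool_pos: [0.6135, -0.0244, 0.0326]
tcp_rot: [2.326, 2.109, 0.003]
wrist_force: [0.1, -0.0, -0.1]
width: 0.282
grip_force: 49.5
time: 22.82
tool_pos: [0.6129, -0.0238, 0.0321]
tcp_rot: [2.325, 2.11, 0.002]
wrist_force: [0.6, -0.0, -0.4]
width: 0.419
grip_force: 0.0
time: 23.45
tool_pos: [0.5185, -0.1487, 0.1319]
tcp_rot: [2.324, 2.111, 0.001]
wrist_force: [-0.5, 0.1, 0.0]
width: 0.419
grip_force: 0.0
time: 24.08
tool_pos: [0.3931, -0.3152, 0.1314]
tcp_rot: [2.33, 2.105, -0.001]
wrist_force: [0.4, 0.6, -0.2]
width: 0.552
grip_force: 0.0
time: 24.32
tool_pos: [0.3955, -0.3119, 0.1309]
tcp_rot: [2.325, 2.113, 0.001]
wrist_force: [-0.2, 0.1, -0.0]
width: 0.553
grip_force: 0.0
[-0.0026 -0.0003  0.1224]
blue [282, 208, 30, 34, 688] [ 0.396  -0.3133] [ 0.3955 -0.3188]
yellow [248, 43, 37, 44, 1146] [ 0.3841 -0.1901] [ 0.3826 -0.186 ]
yellow [273, 131, 34, 34, 832] [ 0.3954 -0.2522] [ 0.3948 -0.253 ]
green [357, 230, 33, 33, 650] [ 0.456  -0.3386] [ 0.4602 -0.3461]
green [362, 256, 22, 20, 217] [ 0.4599 -0.3623] [ 0.4644 -0.3717]
red [349, 3, 28, 8, 166] [ 0.4557 -0.172 ] [ 0.4599 -0.1664]
red [346, 90, 37, 35, 916] [ 0.4519 -0.2284] [ 0.4558 -0.2273]
```

Scaled: 0.05 m is 0.8, -0.0015 m is -0.024.

```bash
python3 jog.py '{"increments":[[-0.024, 0, 0.8, 0], [0, 0, 0.8, 0], [0, 0, 0.352, 0], [0, 0, 0, 0], [0, 0, 0, 0]]}' && python3 jog.py '{"increments":[[0, 0, 0, 0], [0, 0, 0, 0], [0, 0, 0, 0], [0, 0, 0, 0]]}' 0.1 50 && python3 jog.py '{"increments":[[0, 0, -0.48, 0], [0, 0, -0.8, 0], [0, 0, -0.64, 0], [0.8208, 0.2752, 0, 0], [0.8208, 0.2752, 0, 0]]}' && python3 jog.py '{"increments":[[0.8208, 0.2752, 0, 0], [0.8208, 0.2752, 0, 0], [0.8208, 0.2752, 0, 0], [0.8208, 0.2752, 0, 0], [0, 0, 0, 0]]}' && python3 jog.py '{"increments":[[0, 0, 0, 0], [0, 0, 0, 0]]}'; python3 - <<'E'
from h import *
print(todo([*tray(-.042,-.05),.03]))
E
```

```text
time: 25.0
tool_pos: [0.3958, -0.3145, 0.0098]
tcp_rot: [2.324, 2.111, 0.0]
wrist_force: [0.3, 0.1, -0.1]
width: 0.55
grip_force: 0.0
time: 25.5
tool_pos: [0.3961, -0.3154, 0.0107]
tcp_rot: [2.324, 2.108, 0.001]
wrist_force: [1.2, 1.2, 5.6]
width: 0.281
grip_force: 49.1
time: 26.12
tool_pos: [0.4397, -0.2155, 0.1305]
tcp_rot: [2.327, 2.106, 0.002]
wrist_force: [0.3, 0.4, -0.6]
width: 0.284
grip_force: 49.1
time: 26.75
tool_pos: [0.5285, -0.015, 0.1295]
tcp_rot: [2.321, 2.116, 0.003]
wrist_force: [-0.3, -0.5, -0.5]
width: 0.282
grip_force: 49.1
time: 27.0
tool_pos: [0.5265, -0.0191, 0.1287]
tcp_rot: [-2.328, -2.109, 0.001]
wrist_force: [-0.0, -1.3, -0.9]
width: 0.283
grip_force: 49.1
[0.0022 0.0018 0.0987]
```

Scaled: 0.05 m is 0.8, 0.03 m is 0.48.

```bash
python3 jog.py '{"increments":[[0.016, 0.016, 0.8, 0], [0, 0, 0.48, 0], [0, 0, 0.24, 0], [0, 0, 0, 0], [0, 0, 0, 0]]}' && python3 jog.py '{"increments":[[0, 0, 0, 0], [0, 0, 0, 0]]}' 0.42 && python3 jog.py '{"increments":[[0, 0, -0.48, 0], [0, 0, -0.96, 0], [-0.944, -0.112, -0.16, 0], [-0.944, -0.112, 0, 0], [-0.944, -0.112, 0, 0]]}' && python3 jog.py '{"increments":[[-0.944, -0.112, 0, 0], [-0.944, -0.112, 0, 0], [-0.944, -0.096, 0, 0], [0, 0, 0, 0], [0, 0, 0, 0]]}' 0.55 && python3 jog.py '{"increments":[[0, 0, 0, 0], [0, 0, 0, 0]]}'; python3 - <<'E'
from h import *
print(todo([.4545,-.366,.0095]))
c=snap("w12")
for n in("yellow","green","red"):
  for b in blobs(c[0],n,smin=150,vmin=90,amin=150):
    p=plane(c,b[:2],.02)
    if .34<p[0]<.48 and -.4<p[1]<-.1 and b[4]<3000: print(n,[round(float(v)) for v in b],p.round(4)[:2])
E
```

```text
time: 27.62
tool_pos: [0.5295, -0.0176, 0.0351]
tcp_rot: [2.326, 2.109, 0.003]
wrist_force: [-0.6, -0.8, -0.1]
width: 0.281
grip_force: 49.2
time: 27.88
tool_pos: [0.5291, -0.0171, 0.0349]
tcp_rot: [2.325, 2.11, 0.002]
wrist_force: [-0.8, -0.7, 0.0]
width: 0.418
grip_force: 0.0
time: 28.5
tool_pos: [0.4904, -0.1928, 0.1351]
tcp_rot: [2.323, 2.111, 0.002]
wrist_force: [0.5, -0.1, -0.3]
width: 0.417
grip_force: 0.0
time: 29.12
tool_pos: [0.4529, -0.3652, 0.1338]
tcp_rot: [-2.327, -2.11, -0.001]
wrist_force: [0.1, 0.3, -0.4]
width: 0.55
grip_force: 0.0
time: 29.38
tool_pos: [0.4535, -0.3641, 0.1338]
tcp_rot: [-2.324, -2.113, -0.0]
wrist_force: [-1.2, -0.4, -0.7]
width: 0.551
grip_force: 0.0
[-0.0019  0.0012  0.1243]
yellow [188, 66, 41, 39, 1134] [ 0.3961 -0.2525]
green [282, 189, 30, 62, 1242] [ 0.4559 -0.3509]
red [260, 20, 36, 40, 1077] [ 0.4517 -0.2278]
```

View pics/w12.png

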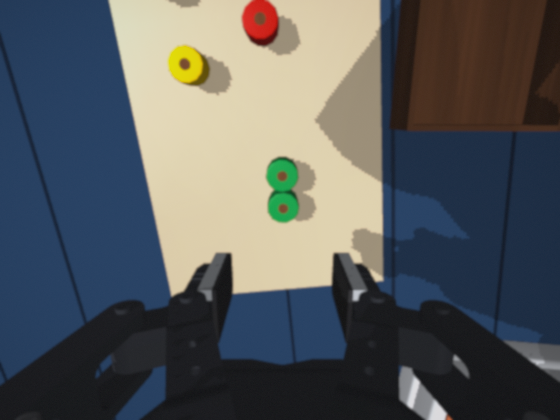

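The greens stand in a line at (282,175) and (283,208), with the nearer one centred between the fingers.

```bash
python3 jog.py '{"increments":[[-0.024, 0.008, 0.8, 0], [0, 0, 0.8, 0], [0, 0, 0.384, 0], [0, 0, 0, 0], [0, 0, 0, 0]]}' && python3 jog.py '{"increments":[[0, 0, 0, 0], [0, 0, 0, 0], [0, 0, 0, 0], [0, 0, 0, 0]]}' 0.1 50 && python3 jog.py '{"increments":[[0, 0, -0.48, 0], [0, 0, -0.8, 0], [0, 0, -0.64, 0], [0.9232, 0.2832, 0, 0], [0.9232, 0.2832, 0, 0]]}' && python3 jog.py '{"increments":[[0.9232, 0.2832, 0, 0], [0.9232, 0.2832, 0, 0], [0.9232, 0.2832, 0, 0], [0.9232, 0.2832, 0, 0], [0.9232, 0.2832, 0, 0]]}' && python3 jog.py '{"increments":[[0, 0, 0, 0], [0, 0, 0, 0], [0, 0, 0, 0]]}'; python3 - <<'E'
from h import *
print(todo([*tray(.042,0),.033]))
E
```

```text
time: 30.05
tool_pos: [0.4545, -0.3674, 0.011]
tcp_rot: [2.324, 2.111, 0.0]
wrist_force: [0.3, -0.6, 0.6]
width: 0.552
grip_force: 0.0
time: 30.55
tool_pos: [0.455, -0.3682, 0.012]
tcp_rot: [2.324, 2.108, 0.001]
wrist_force: [-0.1, 1.0, 6.8]
width: 0.284
grip_force: 49.1
time: 31.18
tool_pos: [0.5009, -0.2555, 0.1316]
tcp_rot: [2.327, 2.106, 0.002]
wrist_force: [0.4, 0.4, -0.4]
width: 0.28
grip_force: 49.1
time: 31.8
tool_pos: [0.6166, 0.0248, 0.1305]
tcp_rot: [2.326, 2.11, 0.001]
wrist_force: [1.4, -0.9, 0.5]
width: 0.277
grip_force: 49.1
time: 32.17
tool_pos: [0.6153, 0.0216, 0.1298]
tcp_rot: [-2.328, -2.109, 0.001]
wrist_force: [-0.0, -0.8, -0.1]
width: 0.274
grip_force: 49.1
[0.003  0.0014 0.0968]
```

Scaled: 0.05 m is 0.8, 0.03 m is 0.48.

```bash
python3 jog.py '{"increments":[[0.024, 0.016, 0.8, 0], [0, 0, 0.48, 0], [0, 0, 0.24, 0], [0, 0, 0, 0], [0, 0, 0, 0]]}' && python3 jog.py '{"increments":[[0, 0, 0, 0], [0, 0, 0, 0]]}' 0.42 && python3 jog.py '{"increments":[[0, 0, -0.48, 0], [0, 0, -0.96, 0], [-0.8592, -0.2864, -0.16, 0], [-0.8592, -0.2864, 0, 0], [-0.8592, -0.2864, 0, 0]]}' && python3 jog.py '{"increments":[[-0.8592, -0.2864, 0, 0], [-0.8592, -0.2864, 0, 0], [-0.8592, -0.2864, 0, 0], [-0.8592, -0.2864, 0, 0], [0, 0, 0, 0]]}' 0.55 && python3 jog.py '{"increments":[[0, 0, 0, 0], [0, 0, 0, 0]]}'; python3 - <<'E'
from h import *
print(todo([.456,-.338,.0105]))
c=snap("w13")
for n in("yellow","green","red"):
  for b in blobs(c[0],n,smin=150,vmin=90,amin=150):
    p=plane(c,b[:2],.02)
    if .34<p[0]<.48 and -.4<p[1]<-.1 and b[4]<3000: print(n,[round(float(v)) for v in b],p.round(4)[:2])
E
```

```text
time: 32.8
tool_pos: [0.6184, 0.0239, 0.0364]
tcp_rot: [2.326, 2.109, 0.003]
wrist_force: [-0.6, -0.0, -0.7]
width: 0.277
grip_force: 49.2
time: 33.05
tool_pos: [0.618, 0.0245, 0.036]
tcp_rot: [2.325, 2.11, 0.002]
wrist_force: [0.6, 0.4, -0.4]
width: 0.425
grip_force: 0.0
time: 33.67
tool_pos: [0.5479, -0.1319, 0.136]
tcp_rot: [2.324, 2.111, 0.002]
wrist_force: [-0.0, 0.4, 0.0]
width: 0.42
grip_force: 0.0
time: 34.3
tool_pos: [0.4546, -0.3411, 0.1356]
tcp_rot: [2.33, 2.104, -0.001]
wrist_force: [0.4, -0.1, -0.9]
width: 0.548
grip_force: 0.0
time: 34.55
tool_pos: [0.4565, -0.3364, 0.1348]
tcp_rot: [-2.325, -2.113, -0.0]
wrist_force: [-0.2, 0.5, 0.6]
width: 0.55
grip_force: 0.0
[-0.0017 -0.0003  0.1243]
yellow [160, 18, 45, 39, 1222] [ 0.3848 -0.1922]
yellow [191, 105, 39, 35, 996] [ 0.396  -0.2522]
green [280, 205, 29, 31, 578] [ 0.4558 -0.3362]
red [260, 64, 34, 38, 956] [ 0.4518 -0.2284]
```

Scaled: 0.05 m is 0.8, 0.0255 m is 0.408.

```bash
python3 jog.py '{"increments":[[0, 0, 0.8, 0], [0, 0, 0.8, 0], [0, 0, 0.408, 0], [0, 0, 0, 0], [0, 0, 0, 0]]}' && python3 jog.py '{"increments":[[0, 0, 0, 0], [0, 0, 0, 0], [0, 0, 0, 0], [0, 0, 0, 0]]}' 0.1 50 && python3 jog.py '{"increments":[[0, 0, -0.48, 0], [0, 0, -0.8, 0], [0, 0, -0.64, 0], [0.8608, 0.0944, 0, 0], [0.8608, 0.0944, 0, 0]]}' && python3 jog.py '{"increments":[[0.8608, 0.0944, 0, 0], [0.8608, 0.0944, 0, 0], [0.8608, 0.0944, 0, 0], [0.8608, 0.0944, 0, 0], [0.8608, 0.0944, 0, 0]]}' && python3 jog.py '{"increments":[[0, 0, 0, 0], [0, 0, 0, 0], [0, 0, 0, 0]]}'; python3 - <<'E'
from h import *
print(todo([*tray(-.042,0),.033]))
E
```

```text
time: 35.22
tool_pos: [0.4572, -0.3377, 0.0105]
tcp_rot: [2.324, 2.111, 0.001]
wrist_force: [-0.6, -0.6, 0.4]
width: 0.552
grip_force: 0.0
time: 35.72
tool_pos: [0.4576, -0.3387, 0.0115]
tcp_rot: [2.324, 2.108, 0.002]
wrist_force: [0.9, 1.5, 6.3]
width: 0.283
grip_force: 49.1
time: 36.35
tool_pos: [0.4789, -0.2315, 0.1311]
tcp_rot: [2.327, 2.106, 0.002]
wrist_force: [-0.2, 0.4, -0.4]
width: 0.281
grip_force: 49.1
time: 36.98
tool_pos: [0.5339, 0.0349, 0.13]
tcp_rot: [2.326, 2.11, 0.002]
wrist_force: [0.5, -0.7, -0.3]
width: 0.282
grip_force: 49.1
time: 37.35
tool_pos: [0.5333, 0.0321, 0.1293]
tcp_rot: [2.328, 2.109, -0.0]
wrist_force: [0.0, -1.0, -0.3]
width: 0.282
grip_force: 49.1
[0.0006 0.0001 0.0963]
```

Scaled: 0.05 m is 0.8, 0.03 m is 0.48.

```bash
python3 jog.py '{"increments":[[0, 0, 0.8, 0], [0, 0, 0.48, 0], [0, 0, 0.248, 0], [0, 0, 0, 0], [0, 0, 0, 0]]}' && python3 jog.py '{"increments":[[0, 0, 0, 0], [0, 0, 0, 0]]}' 0.42 && python3 jog.py '{"increments":[[0, 0, -0.48, 0], [0, 0, -0.96, 0], [-0.7904, -0.2912, -0.16, 0], [-0.7904, -0.2912, 0, 0], [-0.7904, -0.2912, 0, 0]]}' && python3 jog.py '{"increments":[[-0.7904, -0.2912, 0, 0], [-0.7904, -0.2912, 0, 0], [-0.7904, -0.2912, 0, 0], [0, 0, 0, 0], [0, 0, 0, 0]]}' 0.55 && python3 jog.py '{"increments":[[0, 0, 0, 0], [0, 0, 0, 0]]}'; python3 - <<'E'
from h import *
print(todo([.396,-.252,.0105]))
c=snap("w14")
for n in("yellow","green","red"):
  for b in blobs(c[0],n,smin=150,vmin=90,amin=150):
    p=plane(c,b[:2],.02)
    if .34<p[0]<.48 and -.4<p[1]<-.1 and b[4]<3000: print(n,[round(float(v)) for v in b],p.round(4)[:2])
E
```

```text
time: 37.98
tool_pos: [0.5348, 0.0329, 0.0351]
tcp_rot: [2.326, 2.109, 0.003]
wrist_force: [-0.4, -0.1, 0.2]
width: 0.279
grip_force: 49.1
time: 38.22
tool_pos: [0.5344, 0.0333, 0.0349]
tcp_rot: [2.325, 2.11, 0.002]
wrist_force: [-0.6, -0.6, -0.4]
width: 0.421
grip_force: 0.0
time: 38.85
tool_pos: [0.4647, -0.1101, 0.1349]
tcp_rot: [2.324, 2.111, 0.002]
wrist_force: [0.3, -0.9, 0.6]
width: 0.419
grip_force: 0.0
time: 39.48
tool_pos: [0.3962, -0.251, 0.1341]
tcp_rot: [2.327, 2.11, 0.001]
wrist_force: [0.6, -0.2, 0.1]
width: 0.549
grip_force: 0.0
time: 39.72
tool_pos: [0.3967, -0.2501, 0.1338]
tcp_rot: [-2.324, -2.114, -0.0]
wrist_force: [0.3, -0.9, -0.6]
width: 0.551
grip_force: 0.0
[-0.0019 -0.0005  0.1233]
yellow [257, 132, 33, 34, 820] [ 0.3838 -0.19  ]
yellow [280, 207, 31, 35, 791] [ 0.3955 -0.2514]
red [350, 85, 37, 36, 916] [ 0.456  -0.1631]
red [348, 173, 32, 32, 720] [ 0.4524 -0.229 ]
```

Scaled: 0.05 m is 0.8, 0.0245 m is 0.392.

```bash
python3 jog.py '{"increments":[[-0.016, -0.008, 0.8, 0], [0, 0, 0.8, 0], [0, 0, 0.392, 0], [0, 0, 0, 0], [0, 0, 0, 0]]}' 0.46 && python3 jog.py '{"increments":[[0, 0, 0, 0], [0, 0, 0, 0], [0, 0, 0, 0], [0, 0, 0, 0]]}' 0.1 50 && python3 jog.py '{"increments":[[0, 0, -0.48, 0], [0, 0, -0.8, 0], [0, 0, -0.64, 0], [0.792, 0.2496, 0, 0], [0.792, 0.2496, 0, 0]]}' && python3 jog.py '{"increments":[[0.792, 0.2496, 0, 0], [0.792, 0.2496, 0, 0], [0.792, 0.2496, 0, 0], [0.792, 0.2496, 0, 0], [0.792, 0.2496, 0, 0]]}' && python3 jog.py '{"increments":[[0, 0, 0, 0], [0, 0, 0, 0], [0, 0, 0, 0]]}'; python3 - <<'E'
from h import *
print(todo([*tray(-.042,.05),.033]))
E
```

```text
time: 40.4
tool_pos: [0.3966, -0.2525, 0.0103]
tcp_rot: [2.325, 2.111, 0.001]
wrist_force: [0.6, 0.2, 0.7]
width: 0.462
grip_force: 0.0
time: 40.9
tool_pos: [0.3972, -0.2532, 0.0112]
tcp_rot: [2.324, 2.108, 0.002]
wrist_force: [0.9, 0.2, 6.3]
width: 0.282
grip_force: 49.4
time: 41.52
tool_pos: [0.4373, -0.1565, 0.1311]
tcp_rot: [2.327, 2.106, 0.003]
wrist_force: [0.8, -0.3, -2.1]
width: 0.279
grip_force: 49.2
time: 42.15
tool_pos: [0.5384, 0.0838, 0.13]
tcp_rot: [2.326, 2.111, 0.001]
wrist_force: [0.8, -0.6, -0.0]
width: 0.278
grip_force: 49.2
time: 42.52
tool_pos: [0.5372, 0.081, 0.1292]
tcp_rot: [2.328, 2.11, -0.001]
wrist_force: [-0.8, 0.1, 0.1]
width: 0.278
grip_force: 49.2
[0.0014 0.001  0.0962]
```

Scaled: 0.05 m is 0.8, 0.03 m is 0.48.

```bash
python3 jog.py '{"increments":[[0.016, 0.008, 0.8, 0], [0, 0, 0.48, 0], [0, 0, 0.248, 0], [0, 0, 0, 0], [0, 0, 0, 0]]}' && python3 jog.py '{"increments":[[0, 0, 0, 0], [0, 0, 0, 0]]}' 0.42 && python3 jog.py '{"increments":[[0, 0, -0.48, 0], [0, 0, -0.96, 0], [-0.7648, -0.3392, -0.16, 0], [-0.7648, -0.3392, 0, 0], [-0.7648, -0.3392, 0, 0]]}' && python3 jog.py '{"increments":[[-0.7648, -0.3392, 0, 0], [-0.7648, -0.3392, 0, 0], [-0.7648, -0.3392, 0, 0], [0, 0, 0, 0], [0, 0, 0, 0]]}' 0.5 && python3 jog.py '{"increments":[[0, 0, 0, 0], [0, 0, 0, 0]]}'; python3 - <<'E'
from h import *
print(todo([.384,-.1905,.0105]))
c=snap("w15")
for n in("yellow","green","red"):
  for b in blobs(c[0],n,smin=150,vmin=90,amin=150):
    p=plane(c,b[:2],.02)
    if .34<p[0]<.48 and -.4<p[1]<-.1 and b[4]<3000: print(n,[round(float(v)) for v in b],p.round(4)[:2])
E
```

```text
time: 43.15
tool_pos: [0.5397, 0.0829, 0.0352]
tcp_rot: [2.326, 2.109, 0.003]
wrist_force: [0.1, 1.1, -0.4]
width: 0.273
grip_force: 49.2
time: 43.4
tool_pos: [0.5393, 0.0832, 0.0349]
tcp_rot: [2.325, 2.11, 0.003]
wrist_force: [0.7, 0.7, 0.2]
width: 0.423
grip_force: 0.0
time: 44.02
tool_pos: [0.4609, -0.0545, 0.1349]
tcp_rot: [2.324, 2.111, 0.002]
wrist_force: [0.8, -0.2, -0.0]
width: 0.421
grip_force: 0.0
time: 44.65
tool_pos: [0.3843, -0.19, 0.1342]
tcp_rot: [2.327, 2.109, 0.001]
wrist_force: [0.1, 0.7, -1.1]
width: 0.502
grip_force: 0.0
time: 44.9
tool_pos: [0.3845, -0.189, 0.1338]
tcp_rot: [-2.324, -2.114, -0.0]
wrist_force: [0.1, -0.6, -0.9]
width: 0.497
grip_force: 0.0
[-0.0015 -0.0004  0.1233]
yellow [281, 206, 30, 34, 759] [ 0.3842 -0.1892]
red [368, 165, 34, 33, 808] [ 0.456 -0.163]
red [364, 242, 32, 35, 769] [ 0.4517 -0.2274]
```

Scaled: 0.05 m is 0.8, 0.0245 m is 0.392.

```bash
python3 jog.py '{"increments":[[-0.008, -0.0048, 0.8, 0], [0, 0, 0.8, 0], [0, 0, 0.392, 0], [0, 0, 0, 0], [0, 0, 0, 0]]}' && python3 jog.py '{"increments":[[0, 0, 0, 0], [0, 0, 0, 0], [0, 0, 0, 0], [0, 0, 0, 0]]}' 0.1 50 && python3 jog.py '{"increments":[[0, 0, -0.48, 0], [0, 0, -0.8, 0], [0, 0, -0.64, 0], [0.7632, 0.5632, 0, 0], [0.7632, 0.5632, 0, 0]]}' && python3 jog.py '{"increments":[[0.7632, 0.5632, 0, 0], [0.7632, 0.5632, 0, 0], [0.7632, 0.5632, 0, 0], [0.7632, 0.5632, 0, 0], [0, 0, 0, 0]]}' && python3 jog.py '{"increments":[[0, 0, 0, 0], [0, 0, 0, 0], [0, 0, 0, 0]]}'; python3 - <<'E'
from h import *
print(todo([*tray(.042,.05),.033]))
E
```

```text
time: 45.58
tool_pos: [0.3847, -0.1907, 0.0102]
tcp_rot: [2.325, 2.111, 0.001]
wrist_force: [-0.4, 0.6, -0.6]
width: 0.495
grip_force: 0.0
time: 46.08
tool_pos: [0.3853, -0.1913, 0.0111]
tcp_rot: [2.324, 2.109, 0.002]
wrist_force: [-0.6, 1.5, 6.7]
width: 0.278
grip_force: 49.0
time: 46.7
tool_pos: [0.4648, -0.1024, 0.1315]
tcp_rot: [2.326, 2.105, 0.004]
wrist_force: [0.5, -1.1, 0.2]
width: 0.279
grip_force: 49.1
time: 47.32
tool_pos: [0.6242, 0.077, 0.1299]
tcp_rot: [2.322, 2.115, 0.004]
wrist_force: [-0.4, -0.8, -0.0]
width: 0.279
grip_force: 49.2
time: 47.7
tool_pos: [0.6208, 0.0727, 0.1295]
tcp_rot: [2.328, 2.109, -0.0]
wrist_force: [0.5, 0.8, -0.8]
width: 0.281
grip_force: 49.2
[0.0015 0.0009 0.0965]
```

Scaled: 0.05 m is 0.8, 0.03 m is 0.48.

```bash
python3 jog.py '{"increments":[[0.016, 0.008, 0.8, 0], [0, 0, 0.48, 0], [0, 0, 0.248, 0], [0, 0, 0, 0], [0, 0, 0, 0]]}' && python3 jog.py '{"increments":[[0, 0, 0, 0], [0, 0, 0, 0]]}' 0.42 && python3 jog.py '{"increments":[[0, 0, -0.48, 0], [0, 0, -0.96, 0], [-0.8464, -0.3728, -0.16, 0], [-0.8464, -0.3728, 0, 0], [-0.8464, -0.3728, 0, 0]]}' && python3 jog.py '{"increments":[[-0.8464, -0.3728, 0, 0], [-0.8464, -0.3728, 0, 0], [-0.8464, -0.3728, 0, 0], [0, 0, 0, 0], [0, 0, 0, 0]]}' 0.5 && python3 jog.py '{"increments":[[0, 0, 0, 0], [0, 0, 0, 0]]}'; python3 - <<'E'
from h import *
print(todo([.452,-.2285,.0105]))
c=snap("w16")
for n in("yellow","green","red"):
  for b in blobs(c[0],n,smin=150,vmin=90,amin=150):
    p=plane(c,b[:2],.02)
    if .34<p[0]<.48 and -.4<p[1]<-.1 and b[4]<3000: print(n,[round(float(v)) for v in b],p.round(4)[:2])
E
```

```text
time: 48.32
tool_pos: [0.6235, 0.0747, 0.0354]
tcp_rot: [2.326, 2.11, 0.003]
wrist_force: [-0.2, -0.2, 0.3]
width: 0.279
grip_force: 49.2
time: 48.58
tool_pos: [0.6231, 0.075, 0.0351]
tcp_rot: [2.325, 2.11, 0.003]
wrist_force: [0.5, 0.6, -0.1]
width: 0.419
grip_force: 0.0
time: 49.2
tool_pos: [0.5369, -0.0775, 0.135]
tcp_rot: [2.324, 2.111, 0.002]
wrist_force: [-0.7, -0.7, -0.4]
width: 0.422
grip_force: 0.0
time: 49.82
tool_pos: [0.4525, -0.2276, 0.1342]
tcp_rot: [2.327, 2.109, 0.001]
wrist_force: [0.8, 1.0, 0.4]
width: 0.495
grip_force: 0.0
time: 50.08
tool_pos: [0.4529, -0.2264, 0.1338]
tcp_rot: [-2.324, -2.114, -0.0]
wrist_force: [0.0, -0.4, -0.7]
width: 0.496
grip_force: 0.0
[-0.0022 -0.0007  0.1233]
red [277, 126, 33, 33, 796] [ 0.456  -0.1635]
red [280, 207, 30, 33, 733] [ 0.4517 -0.228 ]
```

View pics/w16.png

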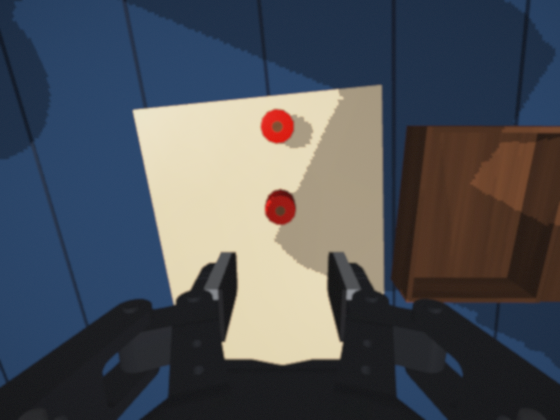

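Two reds remain, at (277,126) and (280,207). The dish is on the right, with its inner floor empty.

Scaled: 0.05 m is 0.8, 0.0245 m is 0.392.

```bash
python3 jog.py '{"increments":[[-0.016, -0.008, 0.8, 0], [0, 0, 0.8, 0], [0, 0, 0.392, 0], [0, 0, 0, 0], [0, 0, 0, 0]]}' && python3 jog.py '{"increments":[[0, 0, 0, 0], [0, 0, 0, 0], [0, 0, 0, 0], [0, 0, 0, 0]]}' 0.1 50 && python3 jog.py '{"increments":[[0, 0, -0.48, 0], [0, 0, -0.8, 0], [0, 0, -0.64, 0], [-0.1552, 0.832, 0, 0], [-0.1552, 0.832, 0, 0]]}' && python3 jog.py '{"increments":[[-0.1552, 0.832, 0, 0], [0, 0, 0, 0], [0, 0, 0, 0], [0, 0, 0, 0]]}'; python3 - <<'E'
from h import *
print(todo([.6045,-.272,.0185]))
E
```

```text
time: 50.75
tool_pos: [0.4528, -0.2287, 0.0103]
tcp_rot: [2.325, 2.111, 0.001]
wrist_force: [-0.0, -0.4, 1.0]
width: 0.504
grip_force: 0.0
time: 51.25
tool_pos: [0.4535, -0.2293, 0.0113]
tcp_rot: [2.324, 2.108, 0.002]
wrist_force: [-0.2, 0.9, 7.1]
width: 0.282
grip_force: 49.2
time: 51.88
tool_pos: [0.555, -0.2587, 0.1317]
tcp_rot: [2.324, 2.108, 0.002]
wrist_force: [-0.4, -1.2, 0.1]
width: 0.279
grip_force: 49.2
time: 52.38
tool_pos: [0.6028, -0.2722, 0.1293]
tcp_rot: [-2.326, -2.11, 0.001]
wrist_force: [-0.1, 0.3, -0.9]
width: 0.279
grip_force: 49.2
[0.0003 0.0018 0.1108]
```

Scaled: 0.05 m is 0.8, 0.04 m is 0.64.

```bash
python3 jog.py '{"increments":[[0, 0.016, 0.8, 0], [0, 0, 0.64, 0], [0, 0, 0.312, 0], [0, 0, 0, 0], [0, 0, 0, 0]]}' && python3 jog.py '{"increments":[[0, 0, 0, 0], [0, 0, 0, 0]]}' 0.45 && python3 jog.py '{"increments":[[0, 0, -0.48, 0], [0, 0, -0.96, 0], [0, 0, -0.4, 0], [0.376, -0.6336, 0, 0], [0.376, -0.6336, 0, 0]]}' && python3 jog.py '{"increments":[[0.376, -0.6336, 0, 0], [0.376, -0.6336, 0, 0], [0, 0, 0, 0], [0, 0, 0, 0], [0, 0, 0, 0]]}' 0.5; python3 - <<'E'
from h import *
print(todo([.456,-.163,.0105]))
c=snap("w17")
for b in blobs(c[0],"red",smin=150,vmin=90,amin=150): print([round(float(v)) for v in b],plane(c,b[:2],.02).round(4)[:2])
E
```

```text
time: 53.0
tool_pos: [0.6064, -0.2734, 0.0218]
tcp_rot: [2.324, 2.109, 0.002]
wrist_force: [0.9, 0.1, 0.1]
width: 0.279
grip_force: 49.2
time: 53.25
tool_pos: [0.6062, -0.2731, 0.0214]
tcp_rot: [2.325, 2.11, 0.002]
wrist_force: [-0.3, -1.1, -0.4]
width: 0.451
grip_force: 0.0
time: 53.88
tool_pos: [0.5309, -0.2181, 0.1362]
tcp_rot: [2.325, 2.109, 0.002]
wrist_force: [0.2, -0.1, -0.6]
width: 0.452
grip_force: 0.0
time: 54.5
tool_pos: [0.4581, -0.1646, 0.1356]
tcp_rot: [2.325, 2.11, 0.001]
wrist_force: [0.7, -0.4, 0.1]
width: 0.496
grip_force: 0.0
[ 0.0015 -0.0025  0.1251]
[278, 202, 29, 33, 726] [ 0.456  -0.1626]
[554, 295, 13, 25, 245] [ 0.6939 -0.2718]
[462, 302, 37, 38, 680] [ 0.612 -0.271]
```

Scaled: 0.05 m is 0.8, 0.0255 m is 0.408.

```bash
python3 jog.py '{"increments":[[0.016, -0.024, 0.8, 0], [0, 0, 0.8, 0], [0, 0, 0.408, 0], [0, 0, 0, 0], [0, 0, 0, 0]]}' && python3 jog.py '{"increments":[[0, 0, 0, 0], [0, 0, 0, 0], [0, 0, 0, 0], [0, 0, 0, 0]]}' 0.1 50 && python3 jog.py '{"increments":[[0, 0, -0.48, 0], [0, 0, -0.8, 0], [0, 0, -0.64, 0], [-0.2352, 0.84, 0, 0], [-0.2352, 0.84, 0, 0]]}' && python3 jog.py '{"increments":[[-0.2352, 0.84, 0, 0], [0, 0, 0, 0], [0, 0, 0, 0], [0, 0, 0, 0]]}'; python3 - <<'E'
from h import *
print(todo([.6095,-.222,.0185]))
E
```

```text
time: 55.18
tool_pos: [0.4566, -0.1633, 0.0102]
tcp_rot: [2.326, 2.11, 0.001]
wrist_force: [-0.7, -1.1, 0.6]
width: 0.498
grip_force: 0.0
time: 55.68
tool_pos: [0.4571, -0.1635, 0.0112]
tcp_rot: [2.324, 2.109, 0.003]
wrist_force: [0.9, -0.8, 6.0]
width: 0.283
grip_force: 49.2
time: 56.3
tool_pos: [0.5586, -0.2026, 0.1318]
tcp_rot: [2.324, 2.109, 0.003]
wrist_force: [-0.4, 0.2, 0.3]
width: 0.277
grip_force: 49.1
time: 56.8
tool_pos: [0.6063, -0.2212, 0.1293]
tcp_rot: [-2.326, -2.111, 0.001]
wrist_force: [-0.2, 0.9, -0.6]
width: 0.278
grip_force: 49.2
[-0.0005  0.0033  0.1108]
```

Place it, then rise to check the dish and the tray.

Scaled: 0.05 m is 0.8, 0.04 m is 0.64.

```bash
python3 jog.py '{"increments":[[0, 0.032, 0.8, 0], [0, 0, 0.64, 0], [0, 0, 0.312, 0], [0, 0, 0, 0], [0, 0, 0, 0]]}' && python3 jog.py '{"increments":[[0, 0, 0, 0], [0, 0, 0, 0]]}' 0.45 && python3 jog.py '{"increments":[[0, 0, -0.48, 0], [0, 0, -0.96, 0], [0, 0, -0.96, 0], [-0.8, -0.32, -0.96, 0], [-0.8, -0.32, 0, 0]]}' && python3 jog.py '{"increments":[[0, 0, 0, 0], [0, 0, 0, 0], [0, 0, 0, 0]]}'; python3 - <<'E'
from h import *
c=snap("w18"); s=shot("scene","s2")
b=cv2.resize(cv2.imread("pics/s2.png")[150:330,130:370],None,fx=1.667,fy=1.667)
b=cv2.copyMakeBorder(b,0,0,0,0,0)
a=cv2.imread("pics/w18.png"); a=cv2.resize(a,(400,300)); cv2.imwrite("pics/chk.png",np.hstack([a,cv2.resize(b,(400,300))]))
for n in("red","yellow","green"):
  for q in blobs(c[0],n,smin=150,vmin=90,amin=80): print(n,[round(float(v)) for v in q],plane(c,q[:2],.035).round(4)[:2])
E
```

```text
time: 57.42
tool_pos: [0.611, -0.2225, 0.0218]
tcp_rot: [2.324, 2.109, 0.002]
wrist_force: [0.5, -1.2, -0.8]
width: 0.279
grip_force: 49.2
time: 57.68
tool_pos: [0.6107, -0.2224, 0.0214]
tcp_rot: [2.325, 2.11, 0.002]
wrist_force: [0.4, -0.7, 0.3]
width: 0.449
grip_force: 0.0
time: 58.3
tool_pos: [0.5692, -0.3087, 0.224]
tcp_rot: [2.315, 2.106, 0.006]
wrist_force: [0.3, -0.6, -0.9]
width: 0.448
grip_force: 0.0
time: 58.68
tool_pos: [0.5659, -0.3057, 0.2157]
tcp_rot: [-2.325, -2.112, -0.0]
wrist_force: [0.4, -0.6, 0.1]
width: 0.448
grip_force: 0.0
red [321, 98, 29, 30, 645] [ 0.6116 -0.2231]
red [395, 126, 26, 27, 534] [ 0.6806 -0.2553]
red [320, 151, 27, 29, 582] [ 0.6072 -0.2725]
```

View pics/chk.png

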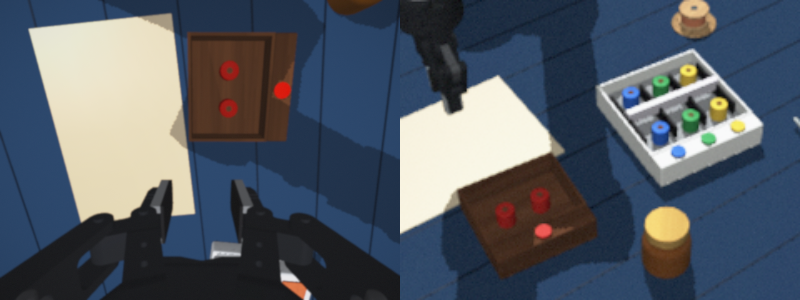

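Both reds stand in the dish at (229,70) and (229,107). In the tray the blue, green and yellow beads stand in pairs in their own lanes. The comb is level in place, and the spool is on its coaster. The robot is clear of everything, so I'm handing in.

```bash
python3 -c "
from workcell import bot
print(bot.finish_job())"
```

```text
the job is handed in; nothing more can be done
None
```

The job is handed in at about 59 s, with no score returned: the last pictures show the spool flat on its coaster, the comb down in the tray, two beads standing in each tray lane by its tag, both red beads in the dish, and the cup, jar and screwdriver never touched.

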